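Set and lock the spindle of a soldering turntable

ROBOT

A 6-joint arm with a two-finger parallel gripper is mounted at the origin on the work surface. World frame = base frame: x ahead of the robot, y to its left, z up, the work surface at z = 0. Lengths are in m, angles in rad, forces in N, time in s.
With the tool pointing down it reaches from about 0.4 to 0.925 m from the base axis. Payload 12.5 kg.
Tool frame: the origin (TCP) lies at the very end of the fingers, on their centre line; the grasp point (between the pads) lies 19 mm behind it; x points along the fingers, y is the direction in which the jaws open and shut, and the axes are right-handed (so a half turn about x gives the same grasp; the last joint's range is limited). The gripper opens to 95 mm and grips with 3 to 60 N. Pads are 20 mm wide; open, the fingers measure 119 mm over their backs; the gripper's body (75 mm by 180 mm) begins 59 mm behind the grasp point.
Start: joints at [-1.394, 0.491, 1.559, -0, 1.092, -0.106], TCP at [0.174, -0.6, 0.215] pointing down, gripper open.
Joint ranges: [-3.1, 3.1], [-0.84, 2.19], [0.05, 2.79], [-1.13, 4.28], [0.06, 2.93], [-2.69, 2.69]. Speed limits (rad/s): [2.22, 2.22, 2.79, 3.14, 3.14, 3.14].

INTERFACE

Orientations are given as a 3x3 rotation matrix whose columns are the frame's x, y, z axes.
In Python, from cell import r gives the robot as it stands.
- The arm moves only by the shell command python3 -m jog 'ROWS' [FORCE]. ROWS is JSON, a list of rows, each a list of 7 numbers: the gripper command: -1 is shut, 1 is fully open, values between are in proportion, then the shift along the world's x, y, z in cm, then the turn, a rotation vector about the world's x, y, z in rad. In form: [[claw, dx, dy, dz, wx, wy, wz], ...]. A call has 1 to 10 rows; each row shifts and turns the commanded pose from where the row before left it; what a row does not reach is not made up. A row lasts 1/8 s, in which the tool goes at most 62.5 mm and 10.7 degrees, less where a joint would pass 70% of its speed; a pose out of reach is approached as far as the arm can. A call with a gripper value outside its range is refused whole. The fingers move at their own pace and stop on an object; FORCE is the grip in N (left out, the last holds). Time passes only in rows, so rows that do not move let the fingers close. It gives the time, the measured TCP pose, the force and the opening at its end, in the units of the state.
- r.sense(): the state, without advancing time (a new reading comes with each control period).
- r.read_camera(name): name is "side" or "top" or "wrist"; returns a dict with "image" (384x512x3 uint8, blue, green, red), "vfov" (degrees; the focal length in pixels is half the picture's height over the tangent of half this angle, whatever the lens; pixels are square), "cx", "cy" (the principal point, pixels), "camera_from_world" (4x4, takes a point from world to camera coordinates); the wrist camera has in their place "T_tool_cam" (4x4, takes a point from camera to tool coordinates, whose origin is the TCP and whose axes are the tool frame's). Camera axes: x right, y up, looking along -z (the intrinsics and any distortion apply to the point x, -y, -z); pixel columns grow to the right and rows downward; lengths in m; the calibration is good to about 2 mm. A picture is of the moment at which its call begins: read the wrist's pose just before it. There is no depth.
- r.sign_off(): hands the job in, once; it reports no verdict.
The state is a dict: "t": time; "q": joint angles; "dq": joint speeds; "joint_efforts": joint torques, N m; "tool_pos": TCP position; "eef_rot": TCP orientation; "force": force on the tool from outside, world axes, zero at the start; "torque": the same for the moment, N m; "opening": finger opening in m.
Only numpy, scipy, OpenCV 4.12 (cv2) and the standard library are available. Lean on these libraries where they do the work, as an engineer would, in place of code of your own. Each camera call takes 0.05 s, during which the arm holds its last target.

TASK

Set the turntable spindle and lock it: slide the open spanner onto the square brass adjusting nut, turn it clockwise until its handle rests against the stop pin, and let go so that spanner and pin hold the nut still. Then swing the red-knobbed lever of the locknut clockwise until the nut binds firmly, without overtightening it, and finally draw the spanner off and lay it flat on the middle of the black mat where it came from, leaving the adjusting nut as the pin set it. Leave the jar, the hammer and the tweezers alone.

Things in the scene. Friction and masses are not known exactly. Their poses are not given: they have to be found in the camera images.
- spindle_axis (a point): Point on the vertical spindle axis at the top face of the fixed dark steel service plate (170 x 315 x 20 mm; top face 20 mm above the bench). The axes are the plate's: z up; the plate reaches 85 mm to either side along x and from -125 to +190 mm along y. The 16 mm spindle ends 55 mm above the face. Both nuts turn about this axis; clockwise is as seen from above.
- stop_pin: Foot, at the plate's top face, of the fixed brass stop pin with a red tip, 10 mm thick, 28 mm high: 75 mm from the axis along the plate's +y and 14.2 mm towards its +x. The spanner's handle, turned clockwise on the nut, meets the pin's -x side when it points along the plate's +y. Tightening must not press the spanner on it with over 50 N (some 40 N at the knob).
- adjuster (a joint): Angle of the square brass adjusting nut, rad, growing clockwise. 0 is the setting: a spanner on it with its handle along the plate's +y touches the pin. Starts at -0.32 to -0.55. It turns easily (0.12 N m), easier than the locknut's thread (0.3 N m), so turning the locknut drags it along unless it is held.
- square_nut (a point): Centre, on the spindle axis, of the square brass adjusting nut: 24 mm across flats, from 1 to 18 mm above the plate's face. z up; x and y are normal to its flats (equal to the plate's x and y when adjuster is 0). For the spanner, its y is the side where the handle goes.
- knob (a point): Centre of the upright red knob (18 mm thick, 35 mm high) on the end of the locknut's lever, 100 mm from the axis and 51 mm above the plate's face; x points outwards along the lever, z up. The lever below it is 11 mm wide, its top 33 mm above the plate's face. Pushed or drawn sideways it swings about the axis.
- locknut: Steel hexagon locknut with the lever, 37 mm over corners, right above the square nut; origin on the axis at its underside, 22 mm above the plate's face; x along the lever. Swings freely with about 3 N at the knob; binds after some 0.6 to 1.1 rad clockwise, unseen and different each time; then stiffens by 12 N m per rad. Firmly tight: 11 to 20 N at the knob for half a second; springs back a few degrees.
- jaw (a point): Centre of the jaw of the loose steel spanner, half-way up. x points out of the mouth, away from the handle; z normal to the flat. 10 mm thick, about 0.2 kg, head 46 mm wide; slot 25.6 mm wide, its bottom 13.5 mm behind this point, prongs end 14 mm ahead of it. The straight 18 mm wide handle ends 177 mm behind. On the nut this point is on the axis and the spanner lies flat on the plate.
- handle (a point): Point on the spanner's handle, half-way up, 125 mm behind the jaw's centre (towards the handle's end): a good place to grip, across the 18 mm width. The centre of mass lies about 20 mm from it towards the jaw. Axes as at the jaw.
- mat: Fixed black rubber mat, 270 x 115 x 3 mm; origin at the centre of its underside on the bench, x along its length. The spanner starts on it, more or less along its length.
- jar: Bystander: amber jar with black lid, 48 mm wide, 55 mm high; origin under its base.
- hammer: Bystander: hammer, 240 mm long, lying to the left.
- tweezers: Bystander: steel tweezers, 140 mm long, lying flat (9 mm) between the robot and the plate.
Things that resemble listed ones, but are neither listed nor needed, are in the scene too. Of the things that look like the part that bears jaw, the middle-sized one is meant.

How it is judged:
By the outcome, as a careful person would: the job done as asked, in the order asked, and still so for the second after the job is handed in, with the robot touching nothing.
It also fails if it takes over 72 s, if anything falls off the work surface, if the arm or the gripper's body presses on something with over 40 N, if the wrist force passes 120 N, or if a joint passes its speed limit or range.

## Working session

There is one attempt and no reset: what is moved stays moved. The work goes in short steps, Python scripts to look and compute and a shell command to move; the robot and the scene stay as the last step left them, time stands still between calls to the robot, and variables do not carry over. Pictures are saved under pics/ and viewed, and the job is handed in when it is done.

```bash
ls; mkdir -p pics; python3 - <<'E'
from cell import r
import cv2,numpy as np
print(r.sense())
for n in["side","top","wrist"]:
    c=r.read_camera(n); cv2.imwrite(f"pics/{n}0.png",c["image"])
    print(n,{k:v for k,v in c.items() if k!="image"})
E
```

```text
pics
{'t': 0.0, 'q': array([-1.39361789e+00,  4.91571054e-01,  1.55942828e+00,  2.57820292e-05,
        1.09171924e+00, -1.05630328e-01]), 'dq': array([-0.00060002, -0.00060246,  0.0008365 , -0.00072288, -0.00031261,
       -0.00144825]), 'joint_efforts': array([ 2.17834553e-03, -6.12638283e+01, -2.58178908e+01,  6.93047815e-02,
        4.82777855e-02, -1.26368022e-04]), 'tool_pos': array([ 0.17437617, -0.59993389,  0.2140619 ]), 'eef_rot': array([[-1.75926062e-04,  2.79042406e-01, -9.60278764e-01],
       [ 1.11233036e-03, -9.60278130e-01, -2.79042426e-01],
       [-9.99999366e-01, -1.11723806e-03, -1.41449390e-04]]), 'force': array([ 0.08160448, -0.34884087, -0.39947353]), 'torque': array([1.16602765e-02, 8.48897801e-05, 9.19093380e-03]), 'opening': 0.09467066884496154}
side {'vfov': 51.78941500335052, 'cx': 251.15038285665895, 'cy': 186.41916706767756, 'camera_from_world': array([[ 0.91297571, -0.40782899, -0.01228261, -0.47677666],
       [ 0.31795986,  0.69228267,  0.64780107, -0.13051799],
       [-0.25568902, -0.59533202,  0.76171051, -1.15594233],
       [ 0.        ,  0.        ,  0.        ,  1.        ]])}
top {'vfov': 49.53877917499304, 'cx': 257.6546770748914, 'cy': 185.1656156865877, 'camera_from_world': array([[ 0.01373878, -0.99989312, -0.00500018, -0.07927937],
       [ 0.99865638,  0.01347155,  0.05003952, -0.49495748],
       [-0.04996682, -0.00568094,  0.99873472, -1.32842826],
       [ 0.        ,  0.        ,  0.        ,  1.        ]])}
wrist {'vfov': 66.23984249419807, 'cx': 257.19900297908526, 'cy': 190.39837458368865, 'T_tool_cam': array([[ 6.57779919e-04,  2.34418103e-01, -9.72135649e-01,
        -1.70257105e-01],
       [ 9.99999776e-01, -3.28812586e-05,  6.68704836e-04,
        -4.03569491e-05],
       [ 1.24791476e-04, -9.72135871e-01, -2.34418072e-01,
        -6.55313321e-02],
       [ 0.00000000e+00,  0.00000000e+00,  0.00000000e+00,
         1.00000000e+00]])}
```

View pics/top0.png

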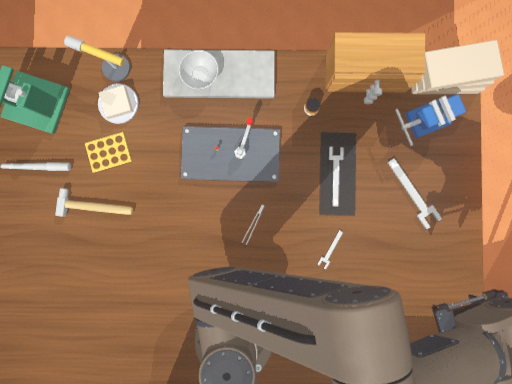

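View pics/side0.png

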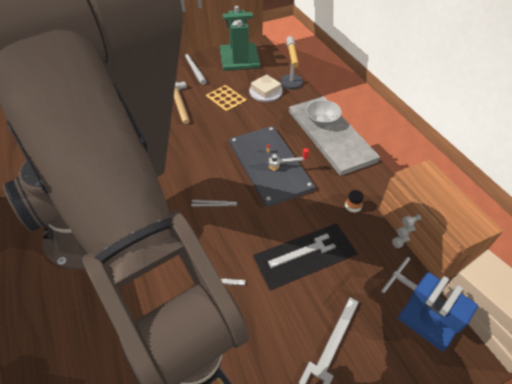

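View pics/wrist0.png

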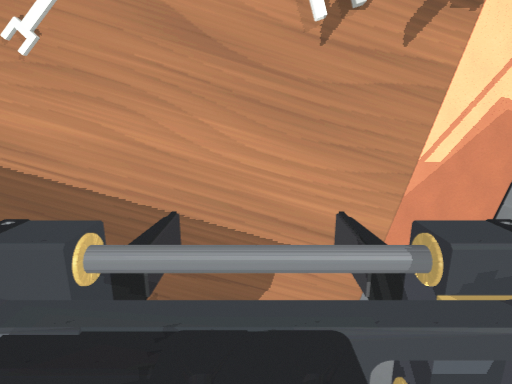

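Candidates for the spanner (top view): the small one at (331,248), the one on the black mat at (337,175), and the large one at (413,193). The middle-sized one is the one on the mat. I'll check it in a crop and measure coarsely.

```bash
cat > h.py <<'E'
from cell import r
import cv2,numpy as np
def cam(name):
    s=r.sense(); c=r.read_camera(name); im=c["image"]
    f=192/np.tan(np.radians(c["vfov"]/2))
    if name=="wrist":
        T=np.eye(4);T[:3,:3]=s["eef_rot"];T[:3,3]=s["tool_pos"];W=T@c["T_tool_cam"]
    else: W=np.linalg.inv(c["camera_from_world"])
    return im,(f,c["cx"],c["cy"],W)
def ray(K,u,v):
    f,cx,cy,W=K
    d=W[:3,:3]@np.array([(u-cx)/f,-(v-cy)/f,-1.]);return W[:3,3],d
def onz(K,u,v,z):
    o,d=ray(K,u,v);return o+d*(z-o[2])/d[2]
def proj(K,p):
    f,cx,cy,W=K
    q=np.linalg.inv(W)@np.r_[p,1];return cx+f*q[0]/-q[2],cy-f*q[1]/-q[2]
def st():
    s=r.sense();R=s["eef_rot"]
    print("t %.2f"%s["t"],"pos",(s["tool_pos"]*100).round(2),"yaw(y) %.3f"%np.arctan2(R[1,1],R[0,1]),"x",R[:,0].round(3),"F",s["force"].round(1),"open %.4f"%s["opening"],"q",s["q"].round(2))
E
python3 - <<'E'
from h import *
im,K=cam("top")
for n,(u,v),z in [("mat c",(337.5,174),.003),("jawspanner",(337,157),.008),("handle end",(335.5,206),.008),("spindle",(240,153),.075),("plate c",(231,153.5),.02),("pin",(217,146),.048),("knob",(250,121),.07)]:
    print(n,onz(K,u,v,z).round(3))
cv2.imwrite("pics/c1.png",cv2.resize(im[110:280,170:450],None,fx=2.8,fy=2.8,interpolation=cv2.INTER_CUBIC))
E
```

```text
mat c [ 0.536 -0.331  0.003]
jawspanner [ 0.591 -0.328  0.008]
handle end [ 0.432 -0.324  0.008]
spindle [ 0.591 -0.017  0.075]
plate c [0.596 0.015 0.02 ]
pin [0.616 0.057 0.048]
knob [ 0.692 -0.046  0.07 ]
```

View pics/c1.png

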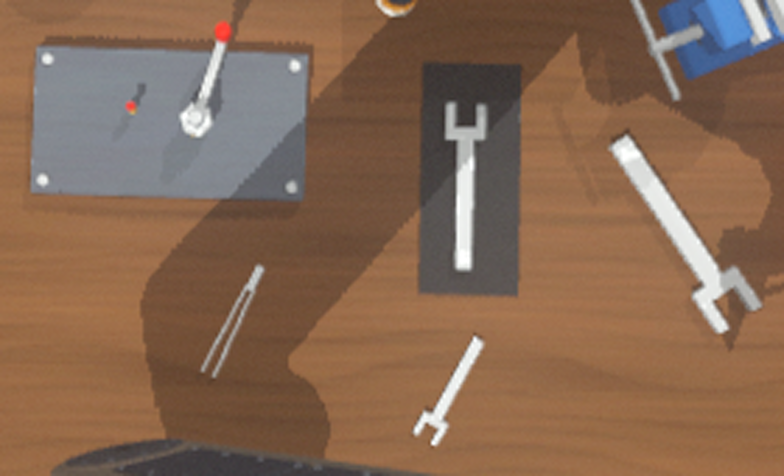

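```bash
python3 -m jog '[[1,3.7,3.4,0,0,0,-0.035],[1,3.7,3.4,0,0,0,-0.035],[1,3.7,3.4,0,0,0,-0.035],[1,3.7,3.4,0,0,0,-0.035],[1,3.7,3.4,0,0,0,-0.035],[1,3.7,3.4,0,0,0,-0.035],[1,3.7,3.4,0,0,0,-0.035],[1,3.7,3.4,0,0,0,-0.035],[1,0,0,0,0,0,0],[1,0,0,0,0,0,0]]'; python3 - <<'E'
from h import *
st()
im,K=cam("wrist");cv2.imwrite("pics/w1.png",im)
E
```

```text
t: 1.45
tool_pos: [0.4702, -0.3283, 0.2145]
eef_rot: [[-0.0, 0.004, -1.0], [0.0, -1.0, -0.004], [-1.0, -0.0, 0.0]]
force: [-0.5, -0.8, 0.7]
opening: 0.0951
t 1.45 pos [ 47.02 -32.83  21.45] yaw(y) -1.567 x [-0.  0. -1.] F [-0.5 -0.8  0.7] open 0.0951 q [-0.72  0.42  1.69 -0.    1.04  0.84]
```

View pics/w1.png

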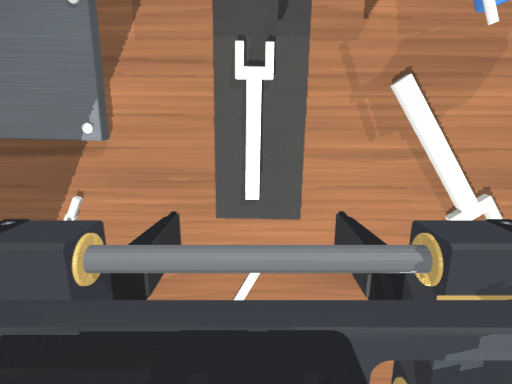

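The view shows the whole spanner: head at (255,60), handle end at (252,199), and the mat around it. I'll measure it with a mask.

```bash
cat >> h.py <<'E'
def spanner(im,K,box,ztop,thr=150):
    """box u0,v0,u1,v1 ; returns jaw xy, handle-dir angle, via white mask rectified onto plane ztop (1 px = 0.5 mm)"""
    u0,v0,u1,v1=box
    m=np.zeros(im.shape[:2],np.uint8);m[v0:v1,u0:u1]=(im[v0:v1,u0:u1].min(2)>thr)*255
    n,l,s,c=cv2.connectedComponentsWithStats(m);k=1+s[1:,4].argmax()
    vs,us=np.nonzero(l==k)
    P=np.array([onz(K,u,v,ztop)[:2] for u,v in zip(us,vs)])
    return P,l==k
E
cat > m1.py <<'E'
from h import *
im,K=cam("wrist")
P,m=spanner(im,K,(218,20,302,215),.013)
# handle axis: fit on points away from head
c=P.mean(0);d=np.linalg.svd(P-c,full_matrices=False)[2][0]
for it in range(4):
    t=(P-c)@d
    if (np.abs((P-c)@[-d[1],d[0]])[t>np.percentile(t,70)]).max()<(np.abs((P-c)@[-d[1],d[0]])[t<np.percentile(t,30)]).max(): d=-d  # d points to mouth(wide)
    t=(P-c)@d;L=t.min()
    h=(t>L+.02)&(t<L+.115)
    bins=np.arange(L+.02,L+.115,.004);M=[]
    n=np.array([-d[1],d[0]])
    for b in bins:
        q=P[(t>=b)&(t<b+.004)]; w=(q-c)@n
        M.append(c+d*(b+.002)+n*(w.max()+w.min())/2)
    M=np.array(M);c=M.mean(0);d2=np.linalg.svd(M-c)[2][0];d=d2*np.sign(d2@d)
t=(P-c)@d;n=np.array([-d[1],d[0]]);w=(P-c)@n
print("dir mouth",d,"angle",np.arctan2(d[1],d[0]),"len",t.max()-t.min(),"handle width",np.ptp(w[h]),"head w",np.ptp(w[t>t.max()-.02]), "head mid off",(w[t>t.max()-.02].max()+w[t>t.max()-.02].min())/2)
end=c+d*t.min();tip=c+d*t.max()
jaw=((end+d*.177)+(tip-d*.014))/2
print("end",end,"tip",tip,"jaw",jaw,"handle",jaw-d*.125)
E
python3 m1.py; python3 - <<'E'
from h import *
im,K=cam("wrist")
for p in[(215,218),(303,218),(213,0),(311,0)]: print(p,onz(K,*p,.003).round(4))
cv2.imwrite("pics/c2.png",cv2.resize(im[0:230,190:320],None,fx=2.5,fy=2.5))
E
```

```text
dir mouth [ 0.99991036 -0.01338925] angle -0.01338964651657282 len 0.1905134458604919 handle width 0.018718639097012907 head w 0.04574291576716416 head mid off -0.00035161918883430156
end [ 0.43381897 -0.32107976] tip [ 0.62431533 -0.3236306 ] jaw [ 0.61055985 -0.3234464 ] handle [ 0.48557105 -0.32177275]
(215, 218) [ 0.4041 -0.2711  0.003 ]
(303, 218) [ 0.4044 -0.3913  0.003 ]
(213, 0) [ 0.6691 -0.2772  0.003 ]
(311, 0) [ 0.6692 -0.3904  0.003 ]
```

View pics/c2.png

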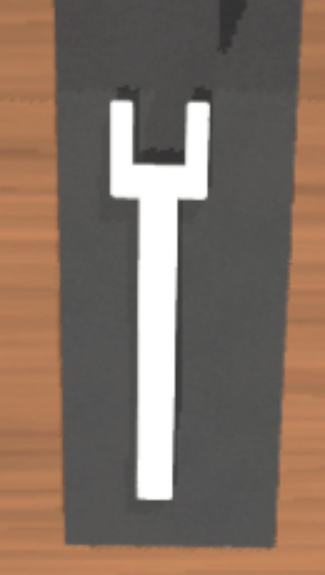

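Mid-sized spanner confirmed on the mat. Now a look at the plate; I'll take two wrist views half a turn apart to cancel calibration offsets.

```bash
python3 -m jog '[[1,0.5,5.2,0,0,0,0],[1,0.5,5.2,0,0,0,0],[1,0.5,5.2,0,0,0,0],[1,0.5,5.2,0,0,0,0],[1,0.5,5.2,0,0,0,0],[1,0.5,5.2,0,0,0,0],[1,0,0,0,0,0,0],[1,0,0,0,0,0,0]]'; python3 - <<'E'
from h import *
st()
im,K=cam("wrist");cv2.imwrite("pics/w2.png",im)
import pickle;pickle.dump((im,K),open("A.pkl","wb"))
E
```

```text
t: 2.6
tool_pos: [0.5004, -0.0171, 0.2147]
eef_rot: [[0.0, 0.002, -1.0], [-0.0, -1.0, -0.002], [-1.0, 0.0, -0.0]]
force: [-0.9, 0.3, -0.5]
opening: 0.0949
t 2.60 pos [50.04 -1.71 21.47] yaw(y) -1.568 x [ 0. -0. -1.] F [-0.9  0.3 -0.5] open 0.0949 q [-0.17  0.31  1.86 -0.    0.97  1.4 ]
```

View pics/w2.png

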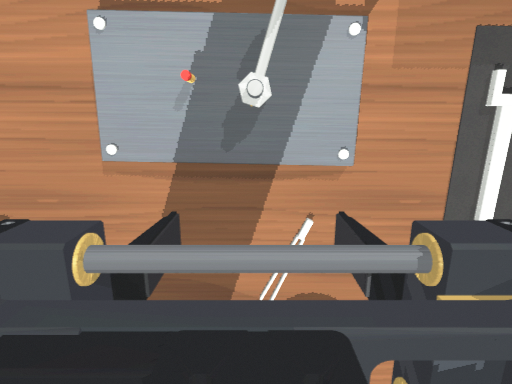

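```bash
python3 -m jog '[[1,1,0,0,0,0,0.1745],[1,1,0,0,0,0,0.1745],[1,1,0,0,0,0,0.1745],[1,1,0,0,0,0,0.1745],[1,1,0,0,0,0,0.1745],[1,1,0,0,0,0,0.1745],[1,1,0,0,0,0,0.1745],[1,1,0,0,0,0,0.1745],[1,1,0,0,0,0,0.1745]]'; python3 -m jog '[[1,1,0,0,0,0,0.1745],[1,1,0,0,0,0,0.1745],[1,1,0,0,0,0,0.1745],[1,1,0,0,0,0,0.1745],[1,1,0,0,0,0,0.1745],[1,1,0,0,0,0,0.1745],[1,1,0,0,0,0,0.1745],[1,1,0,0,0,0,0.1745],[1,1,0,0,0,0,0.1745],[1,0,0,0,0,0,0]]';python3 - <<'E'
from h import *
st()
im,K=cam("wrist");cv2.imwrite("pics/w3.png",im)
import pickle;pickle.dump((im,K),open("B.pkl","wb"))
E
```

```text
t: 3.78
tool_pos: [0.5907, -0.0182, 0.2145]
eef_rot: [[-0.0, 1.0, 0.006], [-0.0, 0.006, -1.0], [-1.0, -0.0, 0.0]]
force: [-0.5, -0.1, 0.1]
opening: 0.0954
t: 5.03
tool_pos: [0.6806, -0.0181, 0.2142]
eef_rot: [[-0.0, 0.001, 1.0], [0.0, 1.0, -0.001], [-1.0, 0.0, -0.0]]
force: [-0.7, -0.7, -0.5]
opening: 0.0948
t 5.03 pos [68.06 -1.81 21.42] yaw(y) 1.570 x [-0.  0. -1.] F [-0.7 -0.7 -0.5] open 0.0948 q [-0.12  0.57  1.41 -0.    1.16 -1.69]
```

View pics/w3.png

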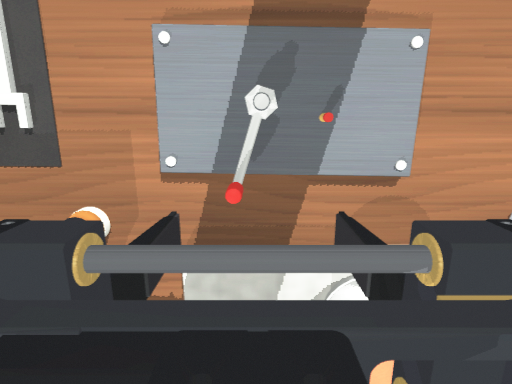

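Both views show the plate; spindle at (256,88) in A and (262,101) in B; pin tip at (186,76) / (327,118).

```bash
cat > m2.py <<'E'
from h import *
import pickle,sys
for nm,sp in[("A",(256,88)),("B",(262,101))]:
    im,K=pickle.load(open(nm+".pkl","rb"))
    b,g,rr=[im[...,i].astype(int) for i in range(3)]
    m=((b>rr+3)&(b>30)).astype(np.uint8);m[205:]=0
    m=cv2.morphologyEx(m,cv2.MORPH_CLOSE,np.ones((21,21)));m=cv2.morphologyEx(m,cv2.MORPH_OPEN,np.ones((25,25)))
    n,l,s,c=cv2.connectedComponentsWithStats(m);k=1+s[1:,4].argmax()
    cnt=max(cv2.findContours((l==k).astype(np.uint8),0,1)[0],key=len)[:,0]
    P=np.array([onz(K,u,v,.02)[:2]*1000 for u,v in cnt],np.float32)
    (cx,cy),(w,h),a=cv2.minAreaRect(P);print(nm,"rect",cx,cy,w,h,a)
    bx=cv2.boxPoints(((cx,cy),(w,h),a));print(bx.round(1).tolist())
    # robust edge fits: points within 4mm of each side, fitLine
    bx=np.roll(bx,0,0);L=[]
    for i in range(4):
        p,q=bx[i],bx[(i+1)%4];d=(q-p)/np.linalg.norm(q-p);n_=np.array([-d[1],d[0]])
        t=(P-p)@d;e=np.abs((P-p)@n_);sel=(e<5)&(t>15)&(t<np.linalg.norm(q-p)-15)
        f=cv2.fitLine(P[sel],cv2.DIST_HUBER,0,.01,.01).ravel();L.append(f);
        mid=(p+q)/2; x=f[2:]+f[:2]*((mid-f[2:])@f[:2]);print("  edge mid",x.round(2),"ang",round(float(np.arctan(f[1]/f[0])) if abs(f[0])>abs(f[1]) else float(-np.arctan(f[0]/f[1])),4))
    # spindle top
    u,v=sp;roi=im[v-25:v+25,u-25:u+25];cv2.imwrite(f"pics/sp{nm}.png",cv2.resize(roi,None,fx=10,fy=10,interpolation=cv2.INTER_CUBIC))
    red=((rr>120)&(g<60)&(b<60)).astype(np.uint8)
    n,l,s,c=cv2.connectedComponentsWithStats(red)
    for i in range(1,n):
        if s[i,4]>15: print("  red",c[i].round(1),s[i].tolist(),"z48",(onz(K,*c[i],.048)*1000).round(1),"z88",(onz(K,*c[i],.0885)*1000).round(1))
E
python3 m2.py
```

```text
A rect 602.3472900390625 18.444229125976562 312.34698486328125 178.30357360839844 88.97431945800781
[[510.3999938964844, -136.10000610351562], [688.7000122070312, -139.3000030517578], [694.2999877929688, 173.0], [516.0, 176.1999969482422]]
  edge mid [ 599.56 -136.78] ang -0.0122
  edge mid [693.97  16.85] ang 0.0021
  edge mid [605.13 173.97] ang -0.0171
  edge mid [513.99  20.03] ang -0.0176
B rect 597.6890258789062 18.622100830078125 312.0997619628906 168.3347625732422 88.97969818115234
[[510.79998779296875, -135.89999389648438], [679.0999755859375, -138.89999389648438], [684.5999755859375, 173.10000610351562], [516.2999877929688, 176.10000610351562]]
  edge mid [ 594.92 -136.76] ang -0.0208
  edge mid [681.15  17.14] ang -0.0184
  edge mid [600.45 173.83] ang -0.0161
  edge mid [514.1   20.11] ang -0.0173
  red [235.7 186.8] [227, 182, 16, 14, 95] z48 [692. -43.  48.] z88 [682.7 -40.   88.5]
```

```bash
python3 -c "
import cv2,numpy as np
cv2.imwrite('pics/spAB.png',cv2.resize(np.hstack([cv2.imread('pics/spA.png'),cv2.imread('pics/spB.png')]),(800,400)))"
```

```text
(no output)
```

View pics/spAB.png

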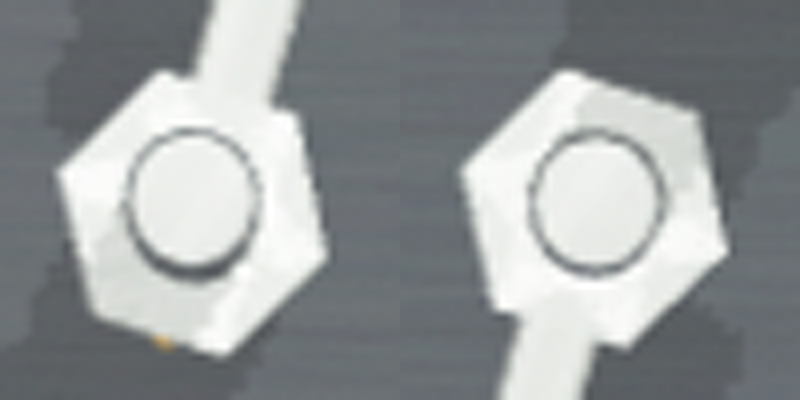

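```bash
python3 - <<'E'
from h import *
import pickle
for nm,sp,pin,kn in[("A",(254.6,87.2),(186,75.5),None),("B",(261.2,100.6),(327.5,117.5),(235.5,186))]:
    im,K=pickle.load(open(nm+".pkl","rb"))
    print(nm,"spindle",(onz(K,*sp,.075)*1000).round(1),"pin",(onz(K,*pin,.048)*1000).round(1), kn and (onz(K,*kn,.0885)*1000).round(1))
    u,v=map(int,pin);cv2.imwrite(f"pics/p{nm}.png",cv2.resize(im[v-15:v+15,u-15:u+15],None,fx=12,fy=12,interpolation=cv2.INTER_CUBIC))
a=cv2.hconcat([cv2.imread('pics/pA.png'),cv2.imread('pics/pB.png')]);cv2.imwrite('pics/pAB.png',a)
im,K=cam("top")
print("top spindle",onz(K,240,153,.075))
E
```

```text
A spindle [597.2 -14.   75. ] pin [611.7  60.1  48. ] None
B spindle [596.8 -13.7  75. ] pin [613.2  60.3  48. ] [681.9 -40.2  88.5]
top spindle [ 0.59140458 -0.01709699  0.075     ]
```

View pics/pAB.png

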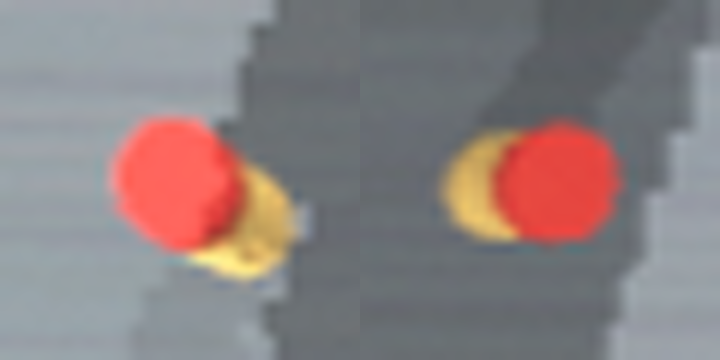

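```bash
python3 - <<'E'
from h import *
import pickle
im,K=pickle.load(open("A.pkl","rb"))
print(K[3][:3,3])
ax=np.array([.597,-.01385])
for z in(.038,.034,.03,.021):
    p=onz(K,250.9,105.0,z)[:2]-ax;print(z,p*1000,np.degrees(np.arctan2(p[1],p[0])),np.hypot(*p)*1000)
# predicted corner pixels
for a in(-.3,-.4,-.5,-.6):
    t=np.radians(135)-.0175-a
    print(a,[np.round(proj(K,np.r_[ax+.01697*np.array([np.cos(t),np.sin(t)]),z]),1) for z in(.038,.021)])
E
```

```text
[ 0.56591096 -0.01681967  0.38500579]
0.038 [-15.21094548   4.36821259] 163.97722523531323 15.825743063155938
0.034 [-15.02791573   4.45279773] 163.49535136821095 15.673725105443255
0.03 [-14.84488598   4.53738287] 163.00407420511138 15.522837463956792
0.021 [-14.43306904   4.72769944] 161.86326189734243 15.187647078813233
-0.3 [array([247.5, 104.7]), array([248. , 105.4])]
-0.4 [array([248.9, 105.4]), array([249.3, 106. ])]
-0.5 [array([250.3, 105.9]), array([250.6, 106.5])]
-0.6 [array([251.7, 106.3]), array([252. , 106.9])]
```

```bash
python3 -m jog '[[1,-2.2,0,-1.1,0,-0.1,0],[1,-2.2,0,-1.1,0,-0.1,0],[1,-2.2,0,-1.1,0,-0.1,0],[1,-2.2,0,-1.1,0,-0.1,0],[1,-2.2,0,-1.1,0,-0.1,0],[1,-2.2,0.4,-1.1,0,-0.1,0],[1,0,0,0,0,0,0],[1,0,0,0,0,0,0]]';python3 - <<'E'
from h import *
st()
im,K=cam("wrist");cv2.imwrite("pics/w4.png",im)
import pickle;pickle.dump((im,K),open("C.pkl","wb"))
u,v=map(int,proj(K,np.array([.597,-.0139,.035])));print(u,v)
cv2.imwrite("pics/c4.png",cv2.resize(im[v-35:v+35,u-50:u+50],None,fx=8,fy=8,interpolation=cv2.INTER_CUBIC))
E
```

```text
t: 6.12
tool_pos: [0.5661, -0.0077, 0.1629]
eef_rot: [[0.516, -0.007, 0.856], [0.011, 1.0, 0.002], [-0.856, 0.009, 0.516]]
force: [-0.0, -0.0, -0.0]
opening: 0.0951
t 6.12 pos [56.61 -0.77 16.29] yaw(y) 1.578 x [ 0.516  0.011 -0.856] F [-0. -0. -0.] open 0.0951 q [-0.18  0.35  2.13  0.7   0.16 -2.42]
249 145
```

View pics/c4.png

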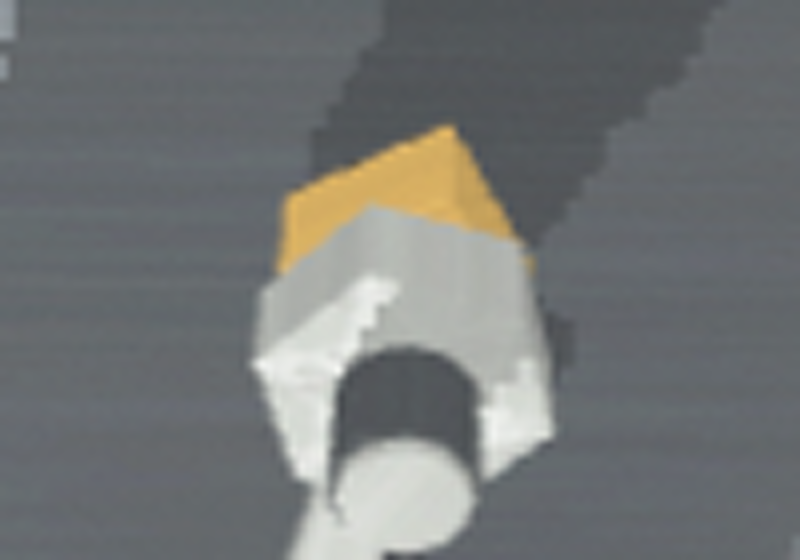

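```bash
python3 - <<'E'
from h import *
import pickle
im,K=pickle.load(open("C.pkl","rb"))
ax=np.array([.597,-.01385])
P=[onz(K,u,v,.021)[:2] for u,v in((254.9,125.0),(234.4,133.8))]
for p in P:
    d=p-ax;t=np.arctan2(d[1],d[0]);print(d*1000,np.hypot(*d)*1000,np.degrees(t), "a", [(np.radians(45+90*k)-.0175-t) for k in(0,1,2,-1)])
d=P[1]-P[0];print("edge",np.hypot(*d)*1000,np.degrees(np.arctan2(d[1],d[0])))
E
```

```text
[-15.28737929   5.37448534] 16.20459991218215 160.6301844121218 a [np.float64(-2.035627432679749), np.float64(-0.46483110588485266), np.float64(1.105965220910044), np.float64(-3.6064237594746458)]
[ -4.92554592 -15.48870401] 16.253029091316684 -107.64112775154823 a [np.float64(2.6465902532218055), np.float64(4.2173865800167025), np.float64(5.788182906811599), np.float64(1.075793926426909)]
edge 23.29464017458988 -63.588419958280795
```

Corner pixels of the brass nut put the adjuster at about -0.48, so the handle must point at 116.4° world. I'll go to the spanner now, with the tool's z towards the jaw because of the last joint's range.

```bash
python3 -m jog '[[0,0,0,1,0,0.09,0],[0,-1,-3.9,1,0,0.09,0],[0,-1,-3.9,0,0,0.09,0],[0,-1,-3.9,0,0,0.09,0],[0,-1,-3.9,0,0,0.09,0],[0,-1,-3.9,0,0,0.09,0],[0,-1,-3.9,0,0,0,0],[0,-1,-3.9,0,0,0,0],[0,-1,-3.9,0,0,0,0],[0,0,0,0,0,0,0]]';python3 - <<'E'
from h import *
st();print(r.sense()["eef_rot"].round(3))
E
```

```text
t: 7.42
tool_pos: [0.4857, -0.3188, 0.1787]
eef_rot: [[0.036, -0.0, 0.999], [0.023, 1.0, -0.0], [-0.999, 0.023, 0.036]]
force: [-0.6, 1.3, 0.7]
opening: 0.0476
t 7.42 pos [ 48.57 -31.88  17.87] yaw(y) 1.571 x [ 0.036  0.023 -0.999] F [-0.6  1.3  0.7] open 0.0476 q [-0.71  0.46  1.72  0.05  0.95 -2.31]
[[ 0.036 -0.     0.999]
 [ 0.023  1.    -0.   ]
 [-0.999  0.023  0.036]]
```

```bash
python3 -m jog '[[0,0,-0.3,-3,-0.023,0.036,-0.013],[0,0,0,-5,0,0,0],[0,0,0,-3.9,0,0,0],[0,0,0,0,0,0,0]]';python3 - <<'E'
from h import *
st();print(r.sense()["eef_rot"].round(3))
im,K=cam("wrist");cv2.imwrite("pics/w5.png",im)
for n in("top","side"):
    im,K=cam(n)
    cv2.imwrite(f"pics/{n}5.png",im)
E
```

```text
t: 7.92
tool_pos: [0.4858, -0.3175, 0.0579]
eef_rot: [[-0.003, 0.008, 1.0], [0.004, 1.0, -0.008], [-1.0, 0.004, -0.003]]
force: [0.1, -0.4, 0.2]
opening: 0.0476
t 7.92 pos [ 48.58 -31.75   5.79] yaw(y) 1.563 x [-0.003  0.004 -1.   ] F [ 0.1 -0.4  0.2] open 0.0476 q [-0.69  0.63  1.81  0.    0.71 -2.26]
[[-0.003  0.008  1.   ]
 [ 0.004  1.    -0.008]
 [-1.     0.004 -0.003]]
```

View pics/w5.png

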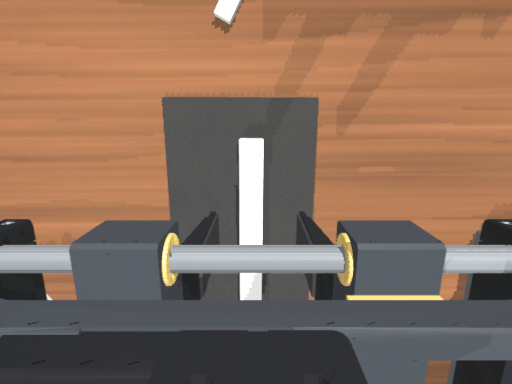

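```bash
python3 -m jog '[[0,0,-0.4,-2.6,-0.004,-0.003,-0.006],[0,0,0,-1.9,0,0,0],[0,0,0,-0.8,0,0,0],[0,0,0,0,0,0,0]]' 45;python3 - <<'E'
from h import *
st()
E
```

```text
t: 8.57
tool_pos: [0.487, -0.3229, 0.0078]
eef_rot: [[0.006, 0.014, 1.0], [-0.002, 1.0, -0.014], [-1.0, -0.002, 0.006]]
force: [-0.7, 0.5, 1.1]
opening: 0.0478
t 8.57 pos [ 48.7  -32.29   0.78] yaw(y) 1.557 x [ 0.006 -0.002 -1.   ] F [-0.7  0.5  1.1] open 0.0478 q [-0.7   0.71  1.83  0.    0.6  -2.26]
```

```bash
python3 -m jog '[[0,-0.1,0.1,-0.25,0.002,0.006,0],[0,0,0,0,0,0,0],[-1,0,0,0,0,0,0],[-1,0,0,0,0,0,0],[-1,0,0,0,0,0,0],[-1,0,0,0,0,0,0]]' 45;python3 - <<'E'
from h import *
st()
E
```

```text
t: 9.32
tool_pos: [0.4856, -0.3217, 0.0045]
eef_rot: [[-0.001, 0.014, 1.0], [0.0, 1.0, -0.014], [-1.0, 0.0, -0.001]]
force: [0.0, -0.0, 0.9]
opening: 0.0177
t 9.32 pos [ 48.56 -32.17   0.45] yaw(y) 1.557 x [-0.001  0.    -1.   ] F [ 0.  -0.   0.9] open 0.0177 q [-0.7   0.71  1.83 -0.    0.6  -2.25]
```

```bash
python3 -m jog '[[-1,0,0,2,0,0,0],[-1,0,0,5,0,0,0],[-1,0,0,5,0,0,0],[-1,0,2,0,0,0,-0.05],[-1,0.4,4,0,0,0,-0.1],[-1,0.4,4,0,0,0,-0.12],[-1,0.4,5,0,0,0,-0.12],[-1,0.4,5,0,0,0,-0.12],[-1,0.4,5,0,0,0,-0.12],[-1,0.4,5,0,0,0,-0.12]]'; python3 -m jog '[[-1,0.4,5,0,0,0,-0.12],[-1,0.4,5,0,0,0,-0.12],[-1,0.2,4,0,0,0,-0.1],[-1,0,2.2,0,0,0,0],[-1,0,0,0,0,0,0],[-1,0,0,0,0,0,0]]';python3 - <<'E'
from h import *
st()
E
```

```text
t: 10.58
tool_pos: [0.5094, -0.02, 0.1243]
eef_rot: [[-0.001, 0.695, 0.719], [0.001, 0.719, -0.695], [-1.0, 0.0, -0.001]]
force: [0.4, 0.4, -1.8]
opening: 0.0176
t: 11.32
tool_pos: [0.5195, 0.1398, 0.1243]
eef_rot: [[-0.001, 0.893, 0.45], [0.001, 0.45, -0.893], [-1.0, -0.0, -0.001]]
force: [0.4, -0.8, -2.0]
opening: 0.0177
t 11.32 pos [51.95 13.98 12.43] yaw(y) 0.467 x [-0.001  0.001 -1.   ] F [ 0.4 -0.8 -2. ] open 0.0177 q [ 0.14  0.48  1.87  0.    0.79 -0.33]
```

```bash
python3 -m jog '[[-1,0,0.3,-3,0,0,-0.007],[-1,0,0,-4,0,0,0],[-1,0,0,-2.5,0,0,0],[-1,0,0,0,0,0,0],[-1,0,0,0,0,0,0]]';python3 - <<'E'
from h import *
st()
for n in("top","side","wrist"):
    im,K=cam(n);cv2.imwrite(f"pics/{n}6.png",im)
    if n!="wrist":
        u,v=map(int,proj(K,np.array([.57,.03,.03])));cv2.imwrite(f"pics/{n}6c.png",cv2.resize(im[v-40:v+40,u-50:u+50],None,fx=7,fy=7,interpolation=cv2.INTER_CUBIC))
E
```

```text
t: 11.95
tool_pos: [0.5202, 0.1428, 0.0303]
eef_rot: [[0.001, 0.896, 0.443], [0.001, 0.443, -0.896], [-1.0, 0.001, -0.001]]
force: [0.0, 0.2, -0.9]
opening: 0.0176
t 11.95 pos [52.02 14.28  3.03] yaw(y) 0.459 x [ 0.001  0.001 -1.   ] F [ 0.   0.2 -0.9] open 0.0176 q [ 0.15  0.63  1.93  0.    0.58 -0.32]
```

View pics/top6c.png

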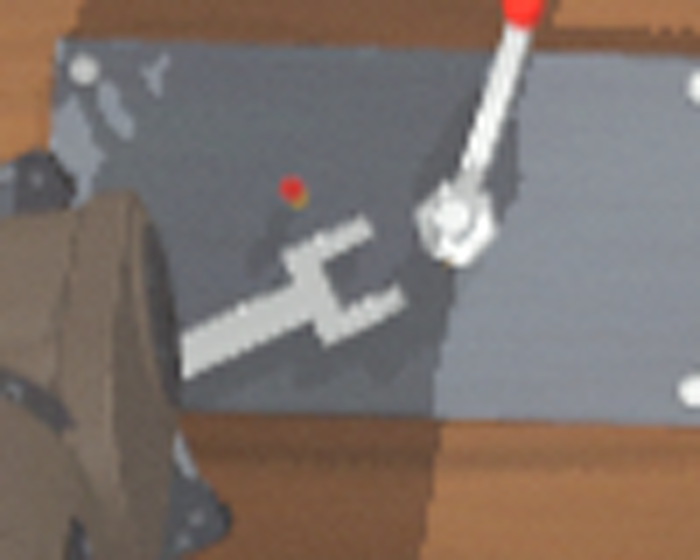

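View pics/side6c.png

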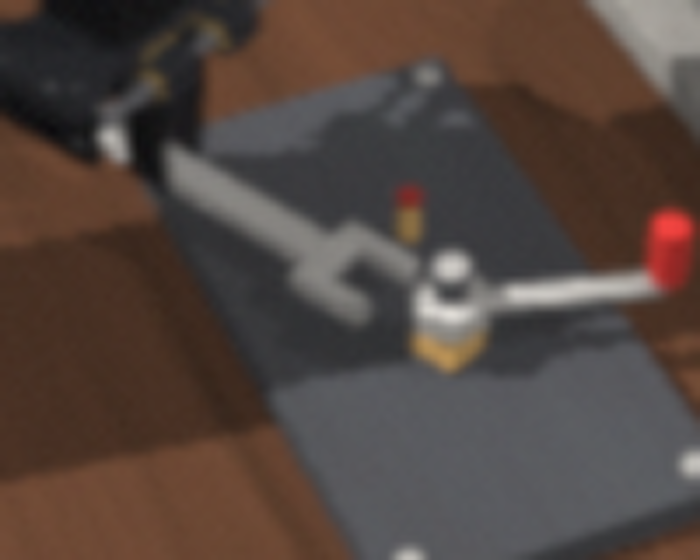

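View pics/wrist6.png

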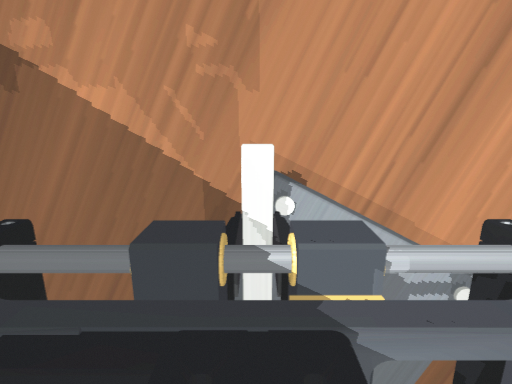

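```bash
python3 -m jog '[[-1,-0.05,0,-0.5,0,0,0],[-1,0,0,-0.25,0,0,0],[-1,0,0,0,0,0,0],[-1,0,0,0,0,0,0]]';cat > off.py <<'E'
from h import *
st();s=r.sense();p=s["tool_pos"][:2]-[.597,-.0139];R=s["eef_rot"]
n=np.array([.896,.444]);h=np.array([-.444,.896])
print("lateral mm",p@n*1000,"along mm",p@h*1000-125,"Flat",s["force"][:2]@n,"Falong",s["force"][:2]@h,"tau",s["torque"].round(2))
E
python3 off.py
```

```text
t: 12.6
tool_pos: [0.5191, 0.1434, 0.0219]
eef_rot: [[-0.0, 0.896, 0.444], [0.001, 0.444, -0.896], [-1.0, 0.0, -0.001]]
force: [-0.1, 0.2, -1.4]
opening: 0.0179
t 12.60 pos [51.91 14.34  2.19] yaw(y) 0.460 x [-0.     0.001 -1.   ] F [-0.1  0.2 -1.4] open 0.0179 q [ 0.15  0.65  1.94  0.    0.56 -0.31]
lateral mm 0.07020659921285667 along mm 50.518464573111686 Flat 0.021309730733618616 Falong 0.20269878727054394 tau [ 0.02 -0.09  0.05]
```

```bash
python3 -m jog '[[-1,0.444,-0.896,0,0,0,0],[-1,0.444,-0.896,0,0,0,0],[-1,0.222,-0.448,0,0,0,0],[-1,0,0,0,0,0,0]]';python3 off.py;  python3 -m jog '[[-1,0.222,-0.448,0,0,0,0],[-1,0.222,-0.448,0,0,0,0],[-1,0.222,-0.448,0,0,0,0],[-1,0,0,0,0,0,0]]';python3 off.py
```

```text
t: 13.1
tool_pos: [0.5304, 0.1204, 0.0219]
eef_rot: [[-0.0, 0.897, 0.443], [0.001, 0.443, -0.897], [-1.0, 0.0, -0.001]]
force: [-0.1, -0.6, -2.3]
opening: 0.0173
t 13.10 pos [53.04 12.04  2.19] yaw(y) 0.459 x [-0.     0.001 -1.   ] F [-0.1 -0.6 -2.3] open 0.0173 q [ 0.1   0.65  1.92  0.    0.57 -0.36]
lateral mm -0.0090513872496944 along mm 24.920756769526406 Flat -0.3422507917303557 Falong -0.5518099017674447 tau [ 0.03 -0.08 -0.03]
t: 13.6
tool_pos: [0.5371, 0.1072, 0.022]
eef_rot: [[-0.0, 0.896, 0.443], [0.001, 0.443, -0.896], [-1.0, 0.0, -0.001]]
force: [-0.0, -0.2, -1.9]
opening: 0.0173
t 13.60 pos [53.71 10.72  2.2 ] yaw(y) 0.459 x [-0.     0.001 -1.   ] F [-0.  -0.2 -1.9] open 0.0173 q [ 0.08  0.65  1.91  0.    0.57 -0.38]
lateral mm 0.07717583357563983 along mm 10.102397108556715 Flat -0.13831094163089416 Falong -0.1693999332260959 tau [ 0.04 -0.09 -0.01]
```

```bash
python3 -m jog '[[-1,0.222,-0.448,0,0,0,0],[-1,0.222,-0.448,0,0,0,0],[-1,0,0,0,0,0,0],[-1,0,0,0,0,0,0]]';python3 off.py;python3 - <<'E'
from h import *
for n in("top","side"):
    im,K=cam(n)
    u,v=map(int,proj(K,np.array([.58,.01,.03])));cv2.imwrite(f"pics/{n}7c.png",cv2.resize(im[v-30:v+30,u-40:u+40],None,fx=6,fy=6,interpolation=cv2.INTER_CUBIC))
cv2.imwrite("pics/7.png",cv2.vconcat([cv2.imread("pics/top7c.png"),cv2.imread("pics/side7c.png")])[:, :])
E
```

```text
t: 14.1
tool_pos: [0.5413, 0.0985, 0.0219]
eef_rot: [[-0.0, 0.896, 0.444], [0.001, 0.444, -0.896], [-1.0, 0.0, -0.001]]
force: [1.3, 0.9, -2.5]
opening: 0.0173
t 14.10 pos [54.13  9.85  2.19] yaw(y) 0.460 x [-0.     0.001 -1.   ] F [ 1.3  0.9 -2.5] open 0.0173 q [ 0.06  0.66  1.91  0.    0.58 -0.4 ]
lateral mm -0.0010611026376905644 along mm 0.4859084720708893 Flat 1.528957749963428 Falong 0.22377622062838595 tau [-0.   -0.13 -0.02]
```

View pics/7.png

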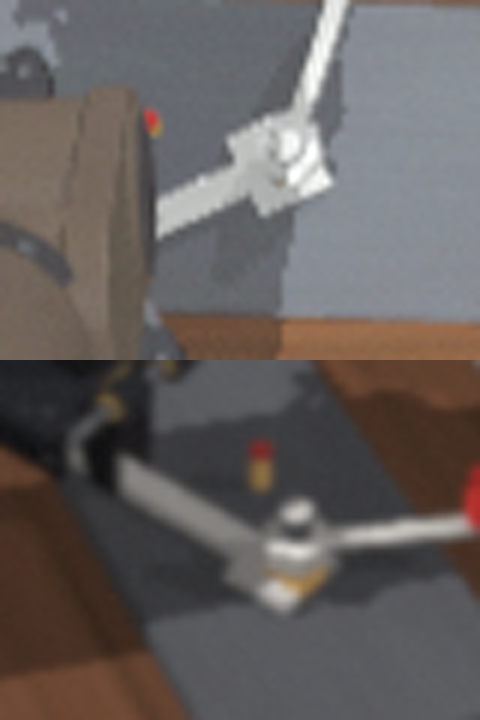

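```bash
python3 - <<'E'
import numpy as np
ax=np.array([.597,-.0139]);th=[2.031,1.951,1.871,1.791,1.711,1.651,1.611,1.581,1.561,1.541]
P=[ax+.1255*np.array([np.cos(t),np.sin(t)]) for t in th]
for a,b,t,u in zip(P,P[1:],th,th[1:]): print(((b-a)*100).round(3),round(u-t,3))
E
```

```text
[0.916 0.409] -0.08
[0.946 0.335] -0.08
[0.97  0.258] -0.08
[0.987 0.18 ] -0.08
[0.748 0.083] -0.06
[0.501 0.03 ] -0.04
[0.376 0.009] -0.03
[0.251 0.   ] -0.02
[ 0.251 -0.005] -0.02
```

```bash
cat > off2.py <<'E'
from h import *
st();s=r.sense();p=s["tool_pos"][:2]-[.597,-.0139]
print("handle pos angle %.4f"%np.arctan2(p[1],p[0]),"rad mm",np.hypot(*p)*1000,"tool handle dir %.4f"%(np.arctan2(s["eef_rot"][1,1],s["eef_rot"][0,1])+np.pi/2),"target 1.5533","tau",s["torque"].round(2))
E
python3 -m jog '[[-1,0.92,0.41,0,0,0,-0.08],[-1,0.95,0.34,0,0,0,-0.08],[-1,0.97,0.26,0,0,0,-0.08],[-1,0.99,0.18,0,0,0,-0.08],[-1,0.75,0.08,0,0,0,-0.06],[-1,0,0,0,0,0,0],[-1,0,0,0,0,0,0]]'; python3 off2.py
```

```text
t: 15.08
tool_pos: [0.5868, 0.1113, 0.0219]
eef_rot: [[0.0, 0.997, 0.081], [0.001, 0.081, -0.997], [-1.0, 0.0, -0.001]]
force: [1.3, -0.2, -1.4]
opening: 0.0175
t 15.07 pos [58.68 11.13  2.19] yaw(y) 0.081 x [ 0.     0.001 -1.   ] F [ 1.3 -0.2 -1.4] open 0.0175 q [ 0.08  0.7   1.79  0.    0.65 -0.01]
handle pos angle 1.6519 rad mm 125.61143610596237 tool handle dir 1.6521 target 1.5533 tau [ 0.06 -0.2   0.01]
```

```bash
python3 -m jog '[[-1,0.5,0.03,0,0,0,-0.04],[-1,0.38,0.01,0,0,0,-0.03],[-1,0,0,0,0,0,0],[-1,0,0,0,0,0,0]]'; python3 off2.py;python3 -m jog '[[-1,0.2,0,0,0,0,-0.015],[-1,0.1,0,0,0,0,-0.01],[-1,0,0,0,0,0,0],[-1,0,0,0,0,0,0]]'; python3 off2.py
```

```text
t: 15.58
tool_pos: [0.5957, 0.1117, 0.0219]
eef_rot: [[0.0, 1.0, 0.011], [0.001, 0.011, -1.0], [-1.0, 0.0, -0.001]]
force: [-0.5, 0.8, -1.0]
opening: 0.0172
t 15.57 pos [59.57 11.17  2.19] yaw(y) 0.011 x [ 0.     0.001 -1.   ] F [-0.5  0.8 -1. ] open 0.0172 q [0.08 0.71 1.77 0.   0.67 0.06]
handle pos angle 1.5809 rad mm 125.57447042158965 tool handle dir 1.5814 target 1.5533 tau [ 0.11 -0.07  0.07]
t: 16.08
tool_pos: [0.5989, 0.1117, 0.0219]
eef_rot: [[0.0, 1.0, -0.015], [0.001, -0.015, -1.0], [-1.0, 0.0, -0.001]]
force: [-1.3, 1.0, -2.2]
opening: 0.0177
t 16.07 pos [59.89 11.17  2.19] yaw(y) -0.015 x [ 0.     0.001 -1.   ] F [-1.3  1.  -2.2] open 0.0177 q [0.08 0.71 1.76 0.   0.67 0.09]
handle pos angle 1.5556 rad mm 125.60702518932956 tool handle dir 1.5558 target 1.5533 tau [0.16 0.02 0.06]
```

```bash
python3 -m jog '[[-1,0.05,0,0,0,0,-0.003],[-1,0.05,0,0,0,0,-0.003],[-1,0,0,0,0,0,0],[-1,0,0,0,0,0,0]]'; python3 off2.py
```

```text
t: 16.58
tool_pos: [0.5997, 0.1117, 0.0219]
eef_rot: [[-0.0, 1.0, -0.021], [0.001, -0.021, -1.0], [-1.0, -0.0, -0.001]]
force: [-1.5, 0.0, -1.5]
opening: 0.0179
t 16.57 pos [59.97 11.17  2.19] yaw(y) -0.021 x [-0.     0.001 -1.   ] F [-1.5  0.  -1.5] open 0.0179 q [0.08 0.71 1.75 0.   0.68 0.1 ]
handle pos angle 1.5492 rad mm 125.60241871177944 tool handle dir 1.5497 target 1.5533 tau [0.17 0.3  0.04]
```

```bash
python3 -m jog '[[-1,0.07,0,0,0,0,-0.003],[-1,0,0,0,0,0,0],[-1,0,0,0,0,0,0]]'; python3 off2.py; python3 -m jog '[[-1,0.07,0,0,0,0,-0.003],[-1,0,0,0,0,0,0],[-1,0,0,0,0,0,0]]'; python3 off2.py
```

```text
t: 16.95
tool_pos: [0.6, 0.1117, 0.0218]
eef_rot: [[-0.001, 1.0, -0.024], [0.001, -0.024, -1.0], [-1.0, -0.001, -0.001]]
force: [-4.7, 0.3, -0.4]
opening: 0.0174
t 16.95 pos [60.   11.17  2.18] yaw(y) -0.024 x [-0.001  0.001 -1.   ] F [-4.7  0.3 -0.4] open 0.0174 q [0.08 0.71 1.75 0.   0.68 0.1 ]
handle pos angle 1.5471 rad mm 125.61361339506222 tool handle dir 1.5466 target 1.5533 tau [0.17 0.84 0.04]
t: 17.32
tool_pos: [0.6001, 0.1117, 0.0218]
eef_rot: [[-0.002, 1.0, -0.027], [0.001, -0.027, -1.0], [-1.0, -0.002, -0.001]]
force: [-7.1, 1.0, 0.8]
opening: 0.0174
t 17.32 pos [60.01 11.17  2.18] yaw(y) -0.027 x [-0.002  0.001 -1.   ] F [-7.1  1.   0.8] open 0.0174 q [0.08 0.71 1.75 0.   0.68 0.1 ]
handle pos angle 1.5458 rad mm 125.63765470204663 tool handle dir 1.5438 target 1.5533 tau [0.19 1.14 0.08]
```

```bash
python3 -m jog '[[-0.5,0,0,0,0,0,0],[0,0,0,0,0,0,0],[0,0,0,0,0,0,0],[0,0,0,1,0,0,0],[0,0,0,4,0,0,0],[0,0,0,5,0,0,0],[0,0,0,0,0,0,0]]'; python3 off2.py; python3 - <<'E'
from h import *
for n in("top","side","wrist"):
    im,K=cam(n)
    if n!="wrist":
        u,v=map(int,proj(K,np.array([.60,.03,.03])));im=cv2.resize(im[v-40:v+40,u-65:u+65],(780,480),interpolation=cv2.INTER_CUBIC)
    cv2.imwrite(f"pics/{n}8.png",im)
E
```

```text
t: 18.2
tool_pos: [0.6031, 0.1118, 0.1263]
eef_rot: [[0.008, 1.0, -0.027], [0.001, -0.027, -1.0], [-1.0, 0.008, -0.002]]
force: [0.0, -0.3, 0.2]
opening: 0.0478
t 18.20 pos [60.31 11.18 12.63] yaw(y) -0.027 x [ 0.008  0.001 -1.   ] F [ 0.  -0.3  0.2] open 0.0478 q [0.08 0.57 1.68 0.   0.88 0.1 ]
handle pos angle 1.5222 rad mm 125.86046335584 tool handle dir 1.5436 target 1.5533 tau [-0.05 -0.11 -0.05]
```

View pics/side8.png

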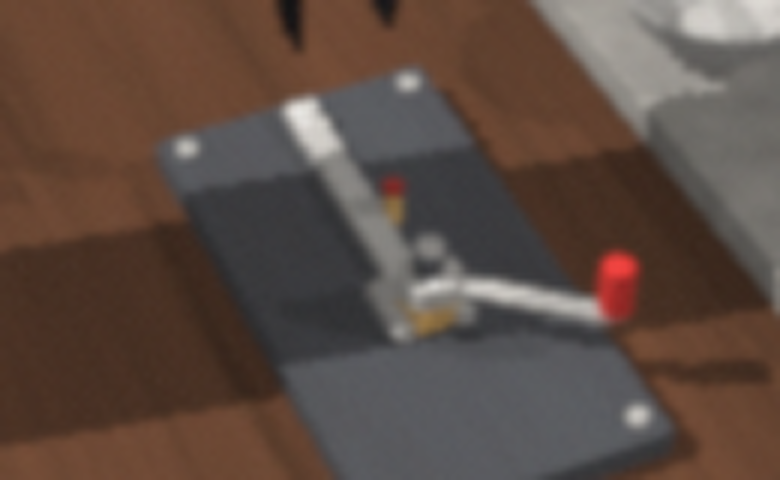

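View pics/wrist8.png

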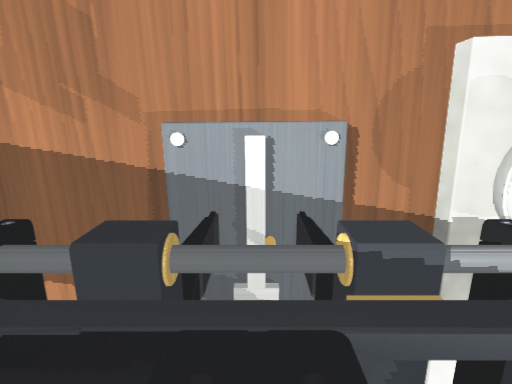

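Spanner lies against the pin. The locknut's lever turned along with the nut, so I need to find the knob again.

```bash
python3 - <<'E'
from h import *
res=[]
for n in("top","side"):
    im,K=cam(n)
    b,g,rr=[im[...,i].astype(int) for i in range(3)]
    red=((rr>110)&(g<0.4*rr)&(b<0.4*rr)).astype(np.uint8)
    k,l,s,c=cv2.connectedComponentsWithStats(red)
    pu=proj(K,np.array([.66,-.06,.07]))
    cand=[(np.hypot(*(c[i]-pu)),i) for i in range(1,k) if s[i,4]>12]
    i=min(cand)[1];print(n,c[i].round(1),s[i].tolist());res.append(ray(K,*c[i]))
    if n=="top": print(onz(K,*c[i],.085))
(o1,d1),(o2,d2)=res
A=np.array([d1,-d2]).T;t=np.linalg.lstsq(A,o2-o1,rcond=None)[0]
p,q=o1+d1*t[0],o2+d2*t[1];print(p,q)
for x in(p,q,(p+q)/2):
    e=x[:2]-[.597,-.0139];print(np.arctan2(e[1],e[0]),np.hypot(*e))
im=cv2.imread("pics/top8.png")
E
```

```text
top [260.3 126.8] [258, 124, 6, 7, 31]
[ 0.67171498 -0.07857058  0.085     ]
side [305.6 161.6] [302, 157, 8, 11, 62]
[ 0.67394897 -0.07855604  0.07334626] [ 0.67302319 -0.07813802  0.07316931]
-0.6988038855449911 0.10050645162464864
-0.7015720308386034 0.09952912993361633
-0.7001811959694325 0.10001769498153942
```

View pics/top8.png

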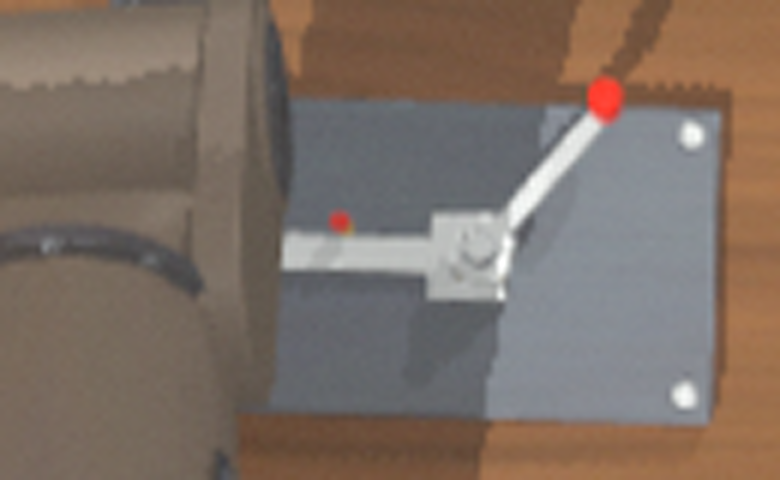

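```bash
python3 -m jog '[[0,1.17,-3.17,0,0,0.008,0.15],[0,1.17,-3.17,0,0,0,0.15],[0,1.17,-3.17,0,0,0,0.15],[0,1.17,-3.17,0,0,0,0.15],[0,1.17,-3.17,0,0,0,0.15],[0,1.17,-3.17,0,0,0,0.15],[0,0,0,0,0,0,0],[0,0,0,0,0,0,0]]'; python3 - <<'E'
from h import *
st();im,K=cam("wrist");cv2.imwrite("pics/w9.png",im)
E
```

```text
t: 19.45
tool_pos: [0.671, -0.078, 0.1209]
eef_rot: [[-0.008, 0.644, 0.765], [-0.005, 0.765, -0.644], [-1.0, -0.008, -0.003]]
force: [-0.5, 0.7, -0.4]
opening: 0.0475
t 19.45 pos [67.1  -7.8  12.09] yaw(y) 0.871 x [-0.008 -0.005 -1.   ] F [-0.5  0.7 -0.4] open 0.0475 q [-0.21  0.66  1.51 -0.01  0.98 -1.08]
```

View pics/w9.png

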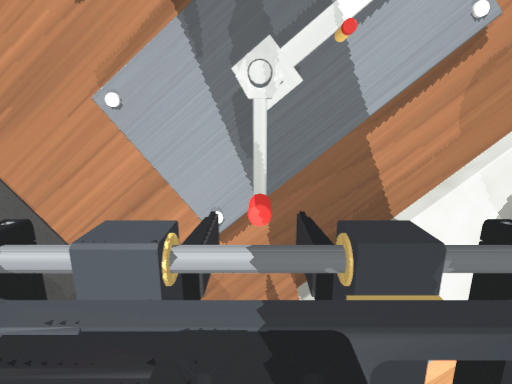

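```bash
python3 -m jog '[[0,0.25,0,-2,0.005,-0.008,0],[0,0,0,-2.4,0,0,0],[0,0,0,-1.5,0,0,0],[0,0,0,0,0,0,0],[0,0,0,0,0,0,0]]'; cat > kn.py <<'E'
from h import *
import sys
st();s=r.sense();p=s["tool_pos"][:2]-[.597,-.0139]
R=s["eef_rot"];y=R[:2,1]
ph=np.arctan2(p[1],p[0])
tang=np.array([-np.sin(ph),np.cos(ph)])
print("tcp phi %.4f"%ph,"rad mm %.1f"%(np.hypot(*p)*1000),"yaw-pi/2 %.3f"%(np.arctan2(y[1],y[0])-np.pi/2),"Ftan(ccw+) %.2f"%(s["force"][:2]@tang),"Frad %.2f"%(s["force"][:2]@[np.cos(ph),np.sin(ph)]),"tau",s["torque"].round(2))
E
python3 kn.py
python3 - <<'E'
import numpy as np
ax=np.array([.597,-.0139])
for t in np.arange(-.7,-2.0,-.1):
    a=ax+.1*np.array([np.cos(t),np.sin(t)]);b=ax+.1*np.array([np.cos(t-.1),np.sin(t-.1)]);print(round(t,2),((b-a)*100).round(3))
E
```

```text
t: 20.12
tool_pos: [0.6744, -0.0784, 0.0637]
eef_rot: [[0.003, 0.643, 0.766], [-0.0, 0.766, -0.643], [-1.0, 0.002, 0.003]]
force: [-0.2, -0.3, 0.7]
opening: 0.0472
t 20.12 pos [67.44 -7.84  6.37] yaw(y) 0.873 x [ 0.003 -0.    -1.   ] F [-0.2 -0.3  0.7] open 0.0472 q [-0.21  0.73  1.55  0.    0.86 -1.09]
tcp phi -0.6943 rad mm 100.7 yaw-pi/2 -0.698 Ftan(ccw+) -0.36 Frad 0.08 tau [ 0.08 -0.16  0.01]
-0.7 [-0.681 -0.731]
-0.8 [-0.751 -0.66 ]
-0.9 [-0.813 -0.581]
-1.0 [-0.867 -0.497]
-1.1 [-0.912 -0.408]
-1.2 [-0.949 -0.315]
-1.3 [-0.975 -0.219]
-1.4 [-0.992 -0.12 ]
-1.5 [-0.999 -0.021]
-1.6 [-0.996  0.079]
-1.7 [-0.984  0.178]
-1.8 [-0.961  0.275]
-1.9 [-0.929  0.37 ]
```

```bash
python3 -m jog '[[0,-0.68,-0.73,0,0,0,-0.1],[0,-0.75,-0.66,0,0,0,-0.1],[0,0,0,0,0,0,0],[0,0,0,0,0,0,0]]'; python3 kn.py;python3 -m jog '[[0,-0.81,-0.58,0,0,0,-0.1],[0,0,0,0,0,0,0],[0,0,0,0,0,0,0]]'; python3 kn.py
```

```text
t: 20.62
tool_pos: [0.6602, -0.0923, 0.0636]
eef_rot: [[0.003, 0.781, 0.625], [-0.001, 0.625, -0.781], [-1.0, 0.002, 0.002]]
force: [0.4, -0.3, -0.7]
opening: 0.0475
t 20.62 pos [66.02 -9.23  6.36] yaw(y) 0.675 x [ 0.003 -0.001 -1.   ] F [ 0.4 -0.3 -0.7] open 0.0475 q [-0.24  0.71  1.58 -0.    0.84 -0.91]
tcp phi -0.8927 rad mm 100.7 yaw-pi/2 -0.896 Ftan(ccw+) 0.09 Frad 0.47 tau [ 0.09 -0.1  -0.01]
t: 21.0
tool_pos: [0.652, -0.098, 0.0631]
eef_rot: [[0.002, 0.839, 0.544], [-0.001, 0.544, -0.839], [-1.0, 0.001, 0.002]]
force: [1.0, -0.4, -0.2]
opening: 0.0474
t 21.00 pos [65.2  -9.8   6.31] yaw(y) 0.576 x [ 0.002 -0.001 -1.   ] F [ 1.  -0.4 -0.2] open 0.0474 q [-0.25  0.71  1.6  -0.    0.83 -0.82]
tcp phi -0.9916 rad mm 100.5 yaw-pi/2 -0.995 Ftan(ccw+) 0.61 Frad 0.90 tau [ 0.02 -0.25 -0.03]
```

```bash
python3 -m jog '[[0,-0.87,-0.5,0,0,0,-0.1],[0,0,0,0,0,0,0]]'; python3 kn.py;python3 -m jog '[[0,-0.91,-0.41,0,0,0,-0.1],[0,0,0,0,0,0,0]]'; python3 kn.py
```

```text
t: 21.25
tool_pos: [0.6433, -0.1031, 0.0632]
eef_rot: [[0.003, 0.889, 0.457], [-0.001, 0.457, -0.889], [-1.0, 0.002, 0.002]]
force: [2.3, 2.2, 1.4]
opening: 0.0475
t 21.25 pos [ 64.33 -10.31   6.32] yaw(y) 0.475 x [ 0.003 -0.001 -1.   ] F [2.3 2.2 1.4] open 0.0475 q [-0.26  0.7   1.63 -0.    0.82 -0.73]
tcp phi -1.0924 rad mm 100.5 yaw-pi/2 -1.096 Ftan(ccw+) 3.02 Frad -0.89 tau [ 0.28 -0.55 -0.02]
t: 21.5
tool_pos: [0.6342, -0.1073, 0.0631]
eef_rot: [[0.002, 0.93, 0.367], [-0.001, 0.367, -0.93], [-1.0, 0.002, 0.002]]
force: [2.2, 0.5, 0.2]
opening: 0.048
t 21.50 pos [ 63.42 -10.73   6.31] yaw(y) 0.376 x [ 0.002 -0.001 -1.   ] F [2.2 0.5 0.2] open 0.0480 q [-0.27  0.69  1.65 -0.    0.8  -0.65]
tcp phi -1.1916 rad mm 100.5 yaw-pi/2 -1.195 Ftan(ccw+) 2.26 Frad 0.32 tau [ 0.22 -0.49 -0.  ]
```

```bash
python3 - <<'E'
from h import *
im,K=cam("top");cv2.imwrite("pics/t10.png",cv2.resize(im[90:200,170:310],None,fx=5,fy=5))
E
```

```text
(no output)
```

View pics/t10.png

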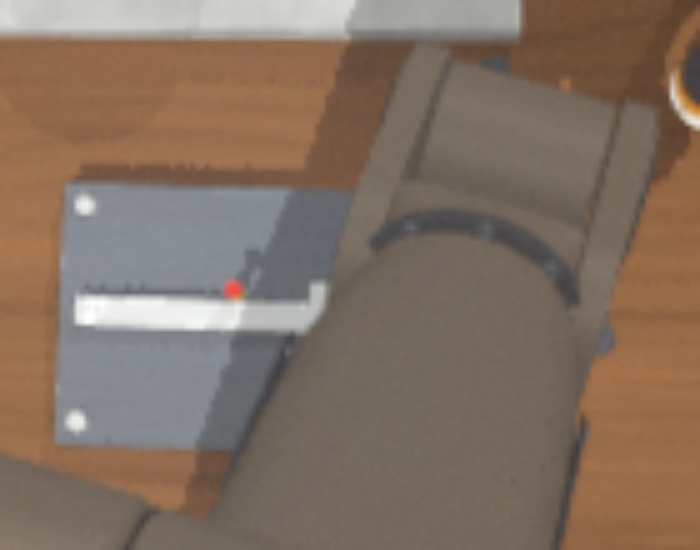

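Contact made, swinging at about 3 N. The spanner is still on the pin. Continuing in small steps.

```bash
python3 -m jog '[[0,-0.48,-0.17,0,0,0,-0.05],[0,-0.48,-0.15,0,0,0,-0.05],[0,0,0,0,0,0,0]]'; python3 kn.py;python3 -m jog '[[0,-0.49,-0.12,0,0,0,-0.05],[0,-0.49,-0.1,0,0,0,-0.05],[0,0,0,0,0,0,0]]'; python3 kn.py
```

```text
t: 21.92
tool_pos: [0.6247, -0.1105, 0.0631]
eef_rot: [[0.002, 0.962, 0.272], [-0.001, 0.272, -0.962], [-1.0, 0.002, 0.002]]
force: [2.4, -0.1, 0.2]
opening: 0.0474
t 21.93 pos [ 62.47 -11.05   6.31] yaw(y) 0.276 x [ 0.002 -0.001 -1.   ] F [ 2.4 -0.1  0.2] open 0.0474 q [-0.28  0.68  1.67 -0.    0.79 -0.55]
tcp phi -1.2914 rad mm 100.5 yaw-pi/2 -1.295 Ftan(ccw+) 2.31 Frad 0.74 tau [ 0.11 -0.62 -0.01]
t: 22.3
tool_pos: [0.6149, -0.1128, 0.0631]
eef_rot: [[0.002, 0.985, 0.175], [-0.002, 0.175, -0.985], [-1.0, 0.002, 0.002]]
force: [3.1, -0.2, 0.2]
opening: 0.0477
t 22.30 pos [ 61.49 -11.28   6.31] yaw(y) 0.176 x [ 0.002 -0.002 -1.   ] F [ 3.1 -0.2  0.2] open 0.0477 q [-0.29  0.67  1.7  -0.    0.78 -0.46]
tcp phi -1.3922 rad mm 100.5 yaw-pi/2 -1.395 Ftan(ccw+) 3.02 Frad 0.75 tau [-0.03 -0.6   0.04]
```

```bash
python3 -m jog '[[0,-0.5,-0.07,0,0,0,-0.05],[0,0,0,0,0,0,0]]'; python3 kn.py;python3 -m jog '[[0,-0.5,-0.05,0,0,0,-0.05],[0,0,0,0,0,0,0]]'; python3 kn.py;python3 -m jog '[[0,-0.5,-0.02,0,0,0,-0.05],[0,0,0,0,0,0,0]]'; python3 kn.py
```

```text
t: 22.55
tool_pos: [0.6098, -0.1135, 0.0631]
eef_rot: [[0.002, 0.992, 0.125], [-0.002, 0.125, -0.992], [-1.0, 0.002, 0.002]]
force: [2.9, -0.3, 1.0]
opening: 0.0474
t 22.55 pos [ 60.98 -11.35   6.31] yaw(y) 0.125 x [ 0.002 -0.002 -1.   ] F [ 2.9 -0.3  1. ] open 0.0474 q [-0.29  0.66  1.71 -0.    0.77 -0.41]
tcp phi -1.4428 rad mm 100.5 yaw-pi/2 -1.445 Ftan(ccw+) 2.83 Frad 0.66 tau [-0.13 -0.68  0.03]
t: 22.8
tool_pos: [0.6047, -0.114, 0.0631]
eef_rot: [[0.002, 0.997, 0.075], [-0.002, 0.075, -0.997], [-1.0, 0.002, 0.002]]
force: [3.2, -0.9, 1.0]
opening: 0.0473
t 22.80 pos [ 60.47 -11.4    6.31] yaw(y) 0.075 x [ 0.002 -0.002 -1.   ] F [ 3.2 -0.9  1. ] open 0.0473 q [-0.29  0.66  1.72 -0.    0.76 -0.37]
tcp phi -1.4937 rad mm 100.4 yaw-pi/2 -1.496 Ftan(ccw+) 3.11 Frad 1.12 tau [-0.12 -0.64  0.  ]
t: 23.05
tool_pos: [0.5997, -0.1142, 0.063]
eef_rot: [[0.001, 1.0, 0.025], [-0.002, 0.025, -1.0], [-1.0, 0.001, 0.002]]
force: [3.3, -1.4, 0.5]
opening: 0.0476
t 23.05 pos [ 59.97 -11.42   6.3 ] yaw(y) 0.025 x [ 0.001 -0.002 -1.   ] F [ 3.3 -1.4  0.5] open 0.0476 q [-0.3   0.65  1.73 -0.    0.75 -0.32]
tcp phi -1.5441 rad mm 100.4 yaw-pi/2 -1.546 Ftan(ccw+) 3.23 Frad 1.53 tau [-0.27 -0.62 -0.03]
```

```bash
python3 -m jog '[[0,-0.5,0.03,0,0,0,-0.05],[0,0,0,0,0,0,0]]'; python3 kn.py;python3 -m jog '[[0,-0.5,0.05,0,0,0,-0.05],[0,0,0,0,0,0,0]]'; python3 kn.py;python3 -m jog '[[0,-0.5,0.08,0,0,0,-0.05],[0,0,0,0,0,0,0]]'; python3 kn.py
```

```text
t: 23.3
tool_pos: [0.5947, -0.114, 0.063]
eef_rot: [[0.001, 1.0, -0.025], [-0.002, -0.025, -1.0], [-1.0, 0.001, 0.002]]
force: [3.0, -1.9, 0.9]
opening: 0.0473
t 23.30 pos [ 59.47 -11.4    6.3 ] yaw(y) -0.025 x [ 0.001 -0.002 -1.   ] F [ 3.  -1.9  0.9] open 0.0473 q [-0.3   0.65  1.75 -0.    0.75 -0.27]
tcp phi -1.5941 rad mm 100.1 yaw-pi/2 -1.596 Ftan(ccw+) 3.09 Frad 1.85 tau [-0.38 -0.7   0.03]
t: 23.55
tool_pos: [0.5896, -0.1134, 0.063]
eef_rot: [[0.001, 0.997, -0.075], [-0.002, -0.075, -0.997], [-1.0, 0.001, 0.002]]
force: [2.6, -2.9, 1.1]
opening: 0.0474
t 23.55 pos [ 58.96 -11.34   6.3 ] yaw(y) -0.075 x [ 0.001 -0.002 -1.   ] F [ 2.6 -2.9  1.1] open 0.0474 q [-0.3   0.64  1.76 -0.    0.74 -0.22]
tcp phi -1.6449 rad mm 99.8 yaw-pi/2 -1.646 Ftan(ccw+) 2.84 Frad 2.74 tau [-0.46 -0.66 -0.04]
t: 23.8
tool_pos: [0.5846, -0.1126, 0.063]
eef_rot: [[0.001, 0.992, -0.125], [-0.002, -0.125, -0.992], [-1.0, 0.001, 0.002]]
force: [2.4, -1.9, 1.2]
opening: 0.0479
t 23.80 pos [ 58.46 -11.26   6.3 ] yaw(y) -0.125 x [ 0.001 -0.002 -1.   ] F [ 2.4 -1.9  1.2] open 0.0479 q [-0.3   0.64  1.77 -0.    0.73 -0.17]
tcp phi -1.6957 rad mm 99.5 yaw-pi/2 -1.696 Ftan(ccw+) 2.65 Frad 1.60 tau [-0.39 -0.67 -0.04]
```

```bash
python3 -m jog '[[0,-0.5,0.12,0,0,0,-0.05],[0,0,0,0,0,0,0]]'; python3 kn.py;python3 -m jog '[[0,-0.49,0.13,0,0,0,-0.05],[0,0,0,0,0,0,0]]'; python3 kn.py;python3 -m jog '[[0,-0.48,0.15,0,0,0,-0.05],[0,0,0,0,0,0,0]]'; python3 kn.py
```

```text
t: 24.05
tool_pos: [0.5796, -0.1114, 0.063]
eef_rot: [[0.001, 0.985, -0.174], [-0.002, -0.174, -0.985], [-1.0, 0.001, 0.002]]
force: [2.7, -1.8, 1.8]
opening: 0.0475
t 24.05 pos [ 57.96 -11.14   6.3 ] yaw(y) -0.175 x [ 0.001 -0.002 -1.   ] F [ 2.7 -1.8  1.8] open 0.0475 q [-0.3   0.63  1.79 -0.    0.72 -0.12]
tcp phi -1.7479 rad mm 99.0 yaw-pi/2 -1.746 Ftan(ccw+) 2.97 Frad 1.31 tau [-0.39 -0.6  -0.02]
t: 24.3
tool_pos: [0.5746, -0.1101, 0.063]
eef_rot: [[0.001, 0.975, -0.223], [-0.002, -0.223, -0.975], [-1.0, 0.001, 0.002]]
force: [2.0, -2.5, 0.5]
opening: 0.0479
t 24.30 pos [ 57.46 -11.01   6.3 ] yaw(y) -0.225 x [ 0.001 -0.002 -1.   ] F [ 2.  -2.5  0.5] open 0.0479 q [-0.3   0.62  1.8  -0.    0.72 -0.07]
tcp phi -1.7992 rad mm 98.8 yaw-pi/2 -1.796 Ftan(ccw+) 2.51 Frad 2.03 tau [-0.44 -0.55 -0.06]
t: 24.55
tool_pos: [0.5698, -0.1086, 0.0629]
eef_rot: [[0.001, 0.962, -0.271], [-0.002, -0.271, -0.962], [-1.0, 0.001, 0.002]]
force: [2.7, -2.2, 0.1]
opening: 0.0475
t 24.55 pos [ 56.98 -10.86   6.29] yaw(y) -0.275 x [ 0.001 -0.002 -1.   ] F [ 2.7 -2.2  0.1] open 0.0475 q [-0.3   0.62  1.81 -0.    0.71 -0.02]
tcp phi -1.8504 rad mm 98.5 yaw-pi/2 -1.846 Ftan(ccw+) 3.22 Frad 1.37 tau [-0.44 -0.55 -0.07]
```

```bash
python3 -m jog '[[0,-0.48,0.13,0,0,0,-0.05],[0,0,0,0,0,0,0]]'; python3 kn.py;python3 -m jog '[[0,-0.47,0.16,0,0,0,-0.05],[0,0,0,0,0,0,0]]'; python3 kn.py;python3 - <<'E'
from h import *
for n in("top","side"):
    im,K=cam(n)
    u,v=map(int,proj(K,np.array([.60,.0,.03])));im=cv2.resize(im[v-50:v+50,u-65:u+65],(780,600),interpolation=cv2.INTER_CUBIC)
    cv2.imwrite(f"pics/{n}11.png",im)
E
```

```text
t: 24.8
tool_pos: [0.565, -0.1072, 0.0629]
eef_rot: [[0.0, 0.948, -0.319], [-0.002, -0.319, -0.948], [-1.0, 0.001, 0.002]]
force: [3.3, -0.3, -0.3]
opening: 0.0479
t 24.80 pos [ 56.5  -10.72   6.29] yaw(y) -0.325 x [ 0.    -0.002 -1.   ] F [ 3.3 -0.3 -0.3] open 0.0479 q [-0.3   0.61  1.82 -0.    0.7   0.03]
tcp phi -1.9015 rad mm 98.6 yaw-pi/2 -1.896 Ftan(ccw+) 3.20 Frad -0.81 tau [-0.31 -0.57 -0.02]
t: 25.05
tool_pos: [0.5603, -0.1055, 0.0629]
eef_rot: [[0.0, 0.931, -0.366], [-0.002, -0.366, -0.931], [-1.0, 0.001, 0.002]]
force: [3.0, -0.6, -0.8]
opening: 0.0476
t 25.05 pos [ 56.03 -10.55   6.29] yaw(y) -0.375 x [ 0.    -0.002 -1.   ] F [ 3.  -0.6 -0.8] open 0.0476 q [-0.3   0.61  1.84 -0.    0.69  0.08]
tcp phi -1.9520 rad mm 98.7 yaw-pi/2 -1.946 Ftan(ccw+) 3.04 Frad -0.61 tau [-0.12 -0.55  0.04]
```

View pics/side11.png

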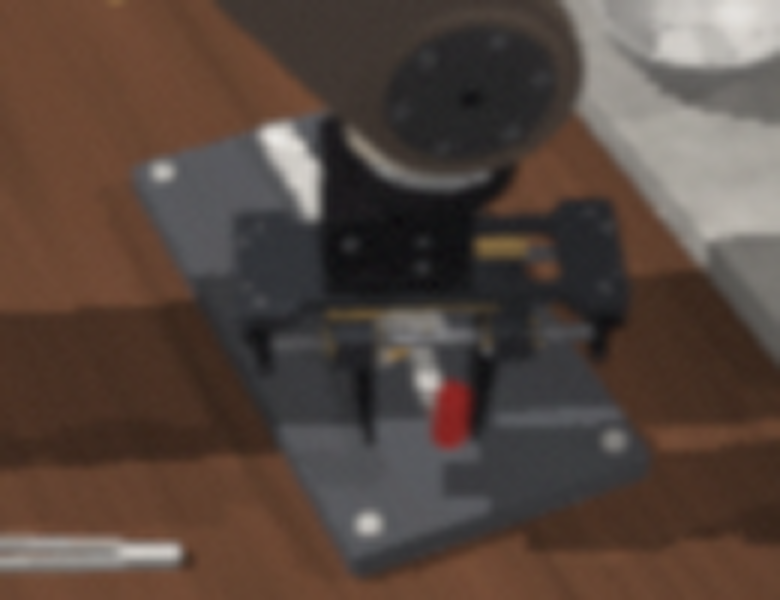

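```bash
python3 -m jog '[[0,-0.46,0.2,0,0,0,-0.05],[0,0,0,0,0,0,0]]'; python3 kn.py;python3 -m jog '[[0,-0.45,0.22,0,0,0,-0.05],[0,0,0,0,0,0,0]]'; python3 kn.py
```

```text
t: 25.4
tool_pos: [0.5557, -0.1036, 0.0629]
eef_rot: [[0.0, 0.911, -0.413], [-0.002, -0.413, -0.911], [-1.0, 0.001, 0.002]]
force: [2.7, -0.4, 0.1]
opening: 0.0477
t 25.40 pos [ 55.57 -10.36   6.29] yaw(y) -0.426 x [ 0.    -0.002 -1.   ] F [ 2.7 -0.4  0.1] open 0.0477 q [-0.3   0.6   1.85 -0.    0.69  0.13]
tcp phi -2.0029 rad mm 98.7 yaw-pi/2 -1.996 Ftan(ccw+) 2.65 Frad -0.77 tau [-0.05 -0.56  0.  ]
t: 25.65
tool_pos: [0.5516, -0.1015, 0.0631]
eef_rot: [[0.001, 0.889, -0.458], [-0.002, -0.458, -0.889], [-1.0, 0.002, 0.001]]
force: [5.0, -0.3, -0.5]
opening: 0.0478
t 25.65 pos [ 55.16 -10.15   6.31] yaw(y) -0.475 x [ 0.001 -0.002 -1.   ] F [ 5.  -0.3 -0.5] open 0.0478 q [-0.3   0.6   1.86 -0.    0.68  0.18]
tcp phi -2.0491 rad mm 98.7 yaw-pi/2 -2.046 Ftan(ccw+) 4.55 Frad -2.05 tau [-0.05 -0.87  0.07]
```

```bash
python3 -m jog '[[0,-0.36,0.19,0,0,0,-0.04],[0,0,0,0,0,0,0]]'; python3 kn.py;python3 -m jog '[[0,-0.26,0.15,0,0,0,-0.03],[0,0,0,0,0,0,0]]'; python3 kn.py
```

```text
t: 25.9
tool_pos: [0.5485, -0.0997, 0.0632]
eef_rot: [[0.002, 0.87, -0.493], [-0.003, -0.493, -0.87], [-1.0, 0.003, 0.001]]
force: [6.1, 0.7, -1.8]
opening: 0.0477
t 25.90 pos [54.85 -9.97  6.32] yaw(y) -0.515 x [ 0.002 -0.003 -1.   ] F [ 6.1  0.7 -1.8] open 0.0477 q [-0.3   0.6   1.87 -0.    0.67  0.22]
tcp phi -2.0850 rad mm 98.6 yaw-pi/2 -2.086 Ftan(ccw+) 4.97 Frad -3.62 tau [-0.06 -1.16  0.05]
t: 26.15
tool_pos: [0.5463, -0.0983, 0.0633]
eef_rot: [[0.003, 0.855, -0.518], [-0.003, -0.518, -0.855], [-1.0, 0.004, 0.001]]
force: [9.2, -0.5, -0.9]
opening: 0.0478
t 26.15 pos [54.63 -9.83  6.33] yaw(y) -0.545 x [ 0.003 -0.003 -1.   ] F [ 9.2 -0.5 -0.9] open 0.0478 q [-0.3   0.59  1.88 -0.    0.67  0.25]
tcp phi -2.1114 rad mm 98.5 yaw-pi/2 -2.116 Ftan(ccw+) 8.11 Frad -4.30 tau [-0.1  -1.44  0.16]
```

```bash
sed -i 's/^tang=.*/ph0=ph;ph=ph+.15;tang=np.array([-np.sin(ph),np.cos(ph)])/' kn.py; python3 -m jog '[[0,-0.36,0.17,0,0,0,-0.02],[0,0,0,0,0,0,0]]'; python3 kn.py
```

```text
t: 26.4
tool_pos: [0.5433, -0.0968, 0.0634]
eef_rot: [[0.004, 0.845, -0.535], [-0.003, -0.535, -0.845], [-1.0, 0.005, 0.0]]
force: [10.2, -0.8, -2.9]
opening: 0.0475
t 26.40 pos [54.33 -9.68  6.34] yaw(y) -0.565 x [ 0.004 -0.003 -1.   ] F [10.2 -0.8 -2.9] open 0.0475 q [-0.3   0.59  1.88 -0.    0.66  0.27]
tcp phi -1.9958 rad mm 98.8 yaw-pi/2 -2.136 Ftan(ccw+) 9.58 Frad -3.49 tau [-0.09 -1.83  0.08]
```

```bash
python3 -m jog '[[0,-0.36,0.18,0,0,0,-0.02],[0,0,0,0,0,0,0]]'; python3 kn.py
```

```text
t: 26.65
tool_pos: [0.5402, -0.0952, 0.0636]
eef_rot: [[0.006, 0.834, -0.552], [-0.004, -0.552, -0.834], [-1.0, 0.007, -0.0]]
force: [12.0, -0.7, -2.8]
opening: 0.0475
t 26.65 pos [54.02 -9.52  6.36] yaw(y) -0.585 x [ 0.006 -0.004 -1.   ] F [12.  -0.7 -2.8] open 0.0475 q [-0.29  0.58  1.89 -0.    0.66  0.29]
tcp phi -2.0305 rad mm 99.2 yaw-pi/2 -2.156 Ftan(ccw+) 11.02 Frad -4.72 tau [-0.14 -2.19  0.17]
```

```bash
python3 -m jog '[[0,-0.35,0.19,0,0,0,-0.02],[0,0,0,0,0,0,0]]'; python3 kn.py
```

```text
t: 26.9
tool_pos: [0.5373, -0.0934, 0.0637]
eef_rot: [[0.007, 0.823, -0.569], [-0.004, -0.569, -0.823], [-1.0, 0.008, -0.001]]
force: [14.0, -1.3, -2.2]
opening: 0.0478
t 26.90 pos [53.73 -9.34  6.37] yaw(y) -0.605 x [ 0.007 -0.004 -1.   ] F [14.  -1.3 -2.2] open 0.0478 q [-0.29  0.58  1.9  -0.    0.65  0.31]
tcp phi -2.0650 rad mm 99.5 yaw-pi/2 -2.176 Ftan(ccw+) 12.95 Frad -5.53 tau [-0.28 -2.57  0.18]
```

```bash
python3 -m jog '[[0,-0.15,0.08,0,0,0,0],[0,0,0,0,0,0,0]]'; python3 kn.py;  python3 -m jog '[[0,0,0,0,0,0,0],[0,0,0,0,0,0,0],[0,0,0,0,0,0,0]]'; python3 kn.py;python3 -m jog '[[0,0,0,0,0,0,0],[0,0,0,0,0,0,0],[0,0,0,0,0,0,0]]'; python3 kn.py
```

```text
t: 27.15
tool_pos: [0.5361, -0.0928, 0.0638]
eef_rot: [[0.007, 0.823, -0.568], [-0.004, -0.568, -0.823], [-1.0, 0.008, -0.001]]
force: [14.3, -2.6, -2.3]
opening: 0.0476
t 27.15 pos [53.61 -9.28  6.38] yaw(y) -0.605 x [ 0.007 -0.004 -1.   ] F [14.3 -2.6 -2.3] open 0.0476 q [-0.29  0.58  1.91 -0.    0.65  0.32]
tcp phi -2.0781 rad mm 99.7 yaw-pi/2 -2.175 Ftan(ccw+) 13.78 Frad -4.65 tau [-0.49 -2.66  0.2 ]
t: 27.52
tool_pos: [0.5361, -0.0929, 0.0638]
eef_rot: [[0.007, 0.823, -0.568], [-0.004, -0.568, -0.823], [-1.0, 0.008, -0.001]]
force: [15.1, -1.9, -1.9]
opening: 0.0479
t 27.52 pos [53.61 -9.29  6.38] yaw(y) -0.605 x [ 0.007 -0.004 -1.   ] F [15.1 -1.9 -1.9] open 0.0479 q [-0.29  0.58  1.91 -0.    0.65  0.32]
tcp phi -2.0772 rad mm 99.7 yaw-pi/2 -2.175 Ftan(ccw+) 14.10 Frad -5.63 tau [-0.45 -2.72  0.16]
t: 27.9
tool_pos: [0.5361, -0.0929, 0.0638]
eef_rot: [[0.007, 0.823, -0.568], [-0.004, -0.568, -0.823], [-1.0, 0.008, -0.001]]
force: [14.3, -2.8, -2.6]
opening: 0.0475
t 27.90 pos [53.61 -9.29  6.38] yaw(y) -0.605 x [ 0.007 -0.004 -1.   ] F [14.3 -2.8 -2.6] open 0.0475 q [-0.29  0.58  1.91 -0.    0.65  0.32]
tcp phi -2.0773 rad mm 99.7 yaw-pi/2 -2.175 Ftan(ccw+) 13.91 Frad -4.48 tau [-0.41 -2.66  0.14]
```

```bash
python3 -m jog '[[0,0.4,-0.22,0,0,0,0],[0,0.4,-0.22,0,0,0,0],[0,0.4,-0.22,0,0,0,0],[0,0.35,-0.2,0,0,0,0],[0,0,0,0,0,0,0],[0,0,0,0,0,0,0]]'; python3 kn.py; python3 -m jog '[[0,0,0,2,0,0,0],[0,0,0,4,0,0,0],[0,0,0,1,0,0,0],[0,0,0,0,0,0,0]]'; python3 kn.py; python3 - <<'E'
from h import *
for n in("top","side","wrist"):
    im,K=cam(n)
    if n!="wrist":
        u,v=map(int,proj(K,np.array([.60,.0,.03])));im=cv2.resize(im[v-50:v+50,u-65:u+65],(780,600),interpolation=cv2.INTER_CUBIC)
    cv2.imwrite(f"pics/{n}12.png",im)
E
```

```text
t: 28.65
tool_pos: [0.5483, -0.1005, 0.063]
eef_rot: [[0.0, 0.822, -0.57], [-0.002, -0.57, -0.822], [-1.0, 0.001, 0.002]]
force: [4.1, -0.9, 0.5]
opening: 0.0476
t 28.65 pos [ 54.83 -10.05   6.3 ] yaw(y) -0.607 x [ 0.    -0.002 -1.   ] F [ 4.1 -0.9  0.5] open 0.0476 q [-0.3   0.6   1.87 -0.    0.68  0.31]
tcp phi -1.9333 rad mm 99.4 yaw-pi/2 -2.177 Ftan(ccw+) 4.14 Frad -0.61 tau [-0.23 -0.66  0.  ]
t: 29.15
tool_pos: [0.5477, -0.1003, 0.1329]
eef_rot: [[-0.0, 0.821, -0.57], [-0.002, -0.57, -0.821], [-1.0, 0.001, 0.002]]
force: [0.7, -0.8, -0.8]
opening: 0.0473
t 29.15 pos [ 54.77 -10.03  13.29] yaw(y) -0.607 x [-0.    -0.002 -1.   ] F [ 0.7 -0.8 -0.8] open 0.0473 q [-0.3   0.49  1.82 -0.    0.83  0.31]
tcp phi -1.9394 rad mm 99.4 yaw-pi/2 -2.178 Ftan(ccw+) 0.99 Frad 0.51 tau [ 0.02 -0.03  0.02]
```

View pics/wrist12.png

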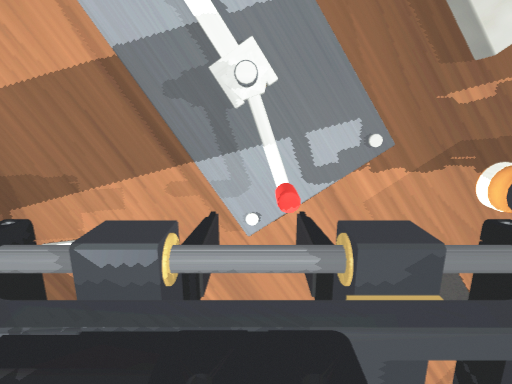

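View pics/side12.png

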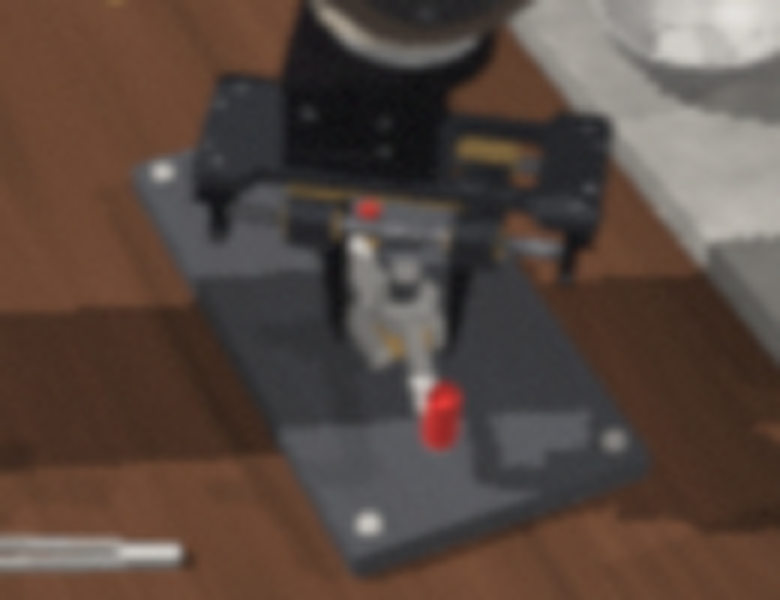

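Held at about 14.5 N for 0.9 s; the lever springs back. Now back to the spanner's handle.

```bash
python3 -m jog '[[0,1.04,4.24,0,0,0,0.116],[0,1.04,4.24,0,0,0,0.116],[0,1.04,4.24,0,0,0,0.116],[0,1.04,4.24,0,0,0,0.116],[0,1.04,4.24,0,0,0,0.116],[0,0,0,0,0,0,0],[0,0,0,0,0,0,0]]'; python3 off2.py; python3 - <<'E'
from h import *
im,K=cam("wrist");cv2.imwrite("pics/w13.png",im)
m=(im[120:215,200:320].min(2)>150).astype(np.uint8)
# handle edges by row
pts=[]
for v in range(150,212,4):
    us=np.nonzero(im[v,225:300].min(1)>140)[0]+225
    if len(us): pts.append(onz(K,(us.min()+us.max())/2,v,.030)[:2]); 
P=np.array(pts);c=P.mean(0);d=np.linalg.svd(P-c)[2][0];d*=np.sign(d[1])
print(P[[0,-1]],"angle",np.arctan2(d[1],d[0]), "line x at y=.1117",c[0]+d[0]/d[1]*(.1117-c[1]),"at axis y",c[0]+d[0]/d[1]*(-.0139-c[1]))
for n in("top","side"):
    im,K=cam(n)
    u,v=map(int,proj(K,np.array([.60,.0,.03])));im=cv2.resize(im[v-50:v+50,u-65:u+65],(780,600),interpolation=cv2.INTER_CUBIC)
    cv2.imwrite(f"pics/{n}13.png",im)
E
```

```text
t: 30.18
tool_pos: [0.5997, 0.1112, 0.132]
eef_rot: [[-0.001, 1.0, -0.028], [-0.002, -0.028, -1.0], [-1.0, -0.001, 0.002]]
force: [-0.5, -0.6, -0.5]
opening: 0.0474
t 30.18 pos [59.97 11.12 13.2 ] yaw(y) -0.028 x [-0.001 -0.002 -1.   ] F [-0.5 -0.6 -0.5] open 0.0474 q [ 0.08  0.56  1.68 -0.    0.9   0.11]
handle pos angle 1.5495 rad mm 125.14056053638863 tool handle dir 1.5429 target 1.5533 tau [ 0.02 -0.12 -0.01]
[[0.60511931 0.1491696 ]
 [0.59937276 0.09151413]] angle 1.4774644122040952 line x at y=.1117 0.6038069845519306 at axis y 0.5920503394628003
```

View pics/w13.png

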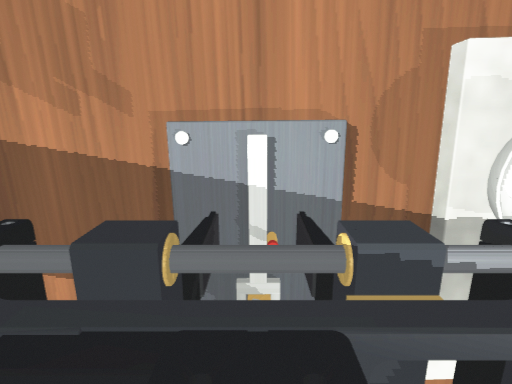

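View pics/top13.png

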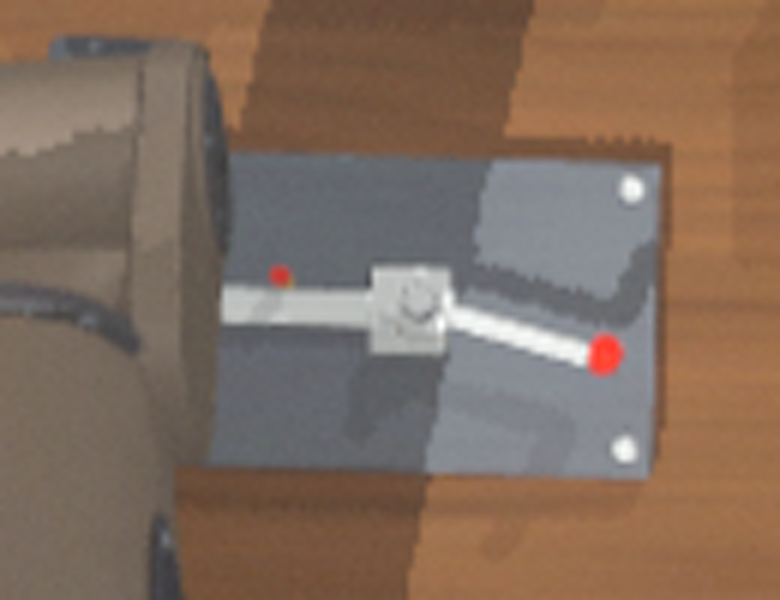

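```bash
python3 -m jog '[[0,0.05,0.05,-4,0.002,0,0.002],[0,0,0,-4,0,0,0],[0,0,0,-2,0,0,0],[0,0,0,-0.8,0,0,0],[0,0,0,0,0,0,0]]' 25; python3 off2.py
```

```text
t: 30.95
tool_pos: [0.6008, 0.1116, 0.0251]
eef_rot: [[0.001, 1.0, -0.026], [0.0, -0.026, -1.0], [-1.0, 0.001, -0.0]]
force: [0.6, -0.2, 0.3]
opening: 0.0475
t 30.95 pos [60.08 11.16  2.51] yaw(y) -0.026 x [ 0.001  0.    -1.   ] F [ 0.6 -0.2  0.3] open 0.0475 q [0.08 0.71 1.75 0.   0.68 0.1 ]
handle pos angle 1.5404 rad mm 125.52662281755664 tool handle dir 1.5448 target 1.5533 tau [-0.05 -0.13  0.04]
```

```bash
python3 -m jog '[[0,-0.07,0,-0.28,0,0,0],[0,0,0,0,0,0,0]]'; python3 off2.py; python3 -m jog '[[-1,0,0,0,0,0,0],[-1,0,0,0,0,0,0],[-1,0,0,0,0,0,0],[-1,0,0,0,0,0,0]]' 25; python3 off2.py
```

```text
t: 31.2
tool_pos: [0.6002, 0.112, 0.0227]
eef_rot: [[0.002, 1.0, -0.025], [0.0, -0.025, -1.0], [-1.0, 0.002, -0.0]]
force: [-0.4, -0.6, -0.1]
opening: 0.0473
t 31.20 pos [60.02 11.2   2.27] yaw(y) -0.025 x [ 0.002  0.    -1.   ] F [-0.4 -0.6 -0.1] open 0.0473 q [0.08 0.71 1.75 0.   0.68 0.1 ]
handle pos angle 1.5453 rad mm 125.9772258482466 tool handle dir 1.5456 target 1.5533 tau [-0.01 -0.05  0.  ]
t: 31.7
tool_pos: [0.5999, 0.1121, 0.0222]
eef_rot: [[0.001, 1.0, -0.025], [0.0, -0.025, -1.0], [-1.0, 0.001, -0.0]]
force: [-0.6, 0.1, 1.7]
opening: 0.0177
t 31.70 pos [59.99 11.21  2.22] yaw(y) -0.025 x [ 0.001  0.    -1.   ] F [-0.6  0.1  1.7] open 0.0177 q [0.08 0.71 1.75 0.   0.68 0.1 ]
handle pos angle 1.5479 rad mm 126.04243938999906 tool handle dir 1.5457 target 1.5533 tau [0.01 0.03 0.05]
```

```bash
python3 -m jog '[[-1,0.01,0.3,0,0,0,0],[-1,0.01,0.3,0,0,0,0],[-1,0,0,0,0,0,0]]' 40; python3 off2.py
```

```text
t: 32.08
tool_pos: [0.5999, 0.1173, 0.0222]
eef_rot: [[0.0, 1.0, -0.025], [-0.001, -0.025, -1.0], [-1.0, 0.0, 0.001]]
force: [-2.3, -6.0, 1.6]
opening: 0.0174
t 32.08 pos [59.99 11.73  2.22] yaw(y) -0.025 x [ 0.    -0.001 -1.   ] F [-2.3 -6.   1.6] open 0.0174 q [ 0.09  0.71  1.75 -0.    0.68  0.11]
handle pos angle 1.5486 rad mm 131.24498685984636 tool handle dir 1.5459 target 1.5533 tau [-1.14  0.24  0.02]
```

```bash
python3 -m jog '[[-1,0.01,0.4,0,0,0,0],[-1,0.01,0.4,0,0,0,0],[-1,0,0,0,0,0,0]]' 40; python3 off2.py
```

```text
t: 32.45
tool_pos: [0.6001, 0.1256, 0.0222]
eef_rot: [[0.0, 1.0, -0.025], [-0.0, -0.025, -1.0], [-1.0, 0.0, 0.0]]
force: [-1.7, -4.6, 2.7]
opening: 0.0177
t 32.45 pos [60.01 12.56  2.22] yaw(y) -0.025 x [ 0. -0. -1.] F [-1.7 -4.6  2.7] open 0.0177 q [ 0.1   0.71  1.75 -0.    0.68  0.12]
handle pos angle 1.5487 rad mm 139.55209090243514 tool handle dir 1.5459 target 1.5533 tau [-0.83  0.24  0.06]
```

```bash
python3 -m jog '[[-1,0.01,0.5,0,0,0,0],[-1,0.01,0.5,0,0,0,0],[-1,0.01,0.5,0,0,0,0],[-1,0,0,0,0,0,0]]' 40; python3 off2.py;python3 -m jog '[[-1,0.02,0.7,0,0,0,0],[-1,0,0,0,0,0,0]]' 40; python3 off2.py;  python3 - <<'E'
from h import *
for n in("top","side"):
    im,K=cam(n)
    u,v=map(int,proj(K,np.array([.60,.03,.03])));im=cv2.resize(im[v-40:v+40,u-65:u+65],(780,480),interpolation=cv2.INTER_CUBIC)
    cv2.imwrite(f"pics/{n}14.png",im)
E
```

```text
t: 32.95
tool_pos: [0.6007, 0.1414, 0.0222]
eef_rot: [[0.001, 1.0, -0.025], [0.001, -0.025, -1.0], [-1.0, 0.001, -0.001]]
force: [-1.2, 0.3, 2.5]
opening: 0.0175
t 32.95 pos [60.07 14.14  2.22] yaw(y) -0.025 x [ 0.001  0.001 -1.   ] F [-1.2  0.3  2.5] open 0.0175 q [0.12 0.72 1.74 0.   0.69 0.15]
handle pos angle 1.5471 rad mm 155.3895397834963 tool handle dir 1.5457 target 1.5533 tau [ 0.17  0.11 -0.09]
t: 33.2
tool_pos: [0.6009, 0.1488, 0.0222]
eef_rot: [[0.001, 1.0, -0.025], [0.001, -0.025, -1.0], [-1.0, 0.001, -0.001]]
force: [-0.8, 2.3, 1.8]
opening: 0.0176
t 33.20 pos [60.09 14.88  2.22] yaw(y) -0.025 x [ 0.001  0.001 -1.   ] F [-0.8  2.3  1.8] open 0.0176 q [0.14 0.72 1.73 0.   0.69 0.16]
handle pos angle 1.5467 rad mm 162.73553120815544 tool handle dir 1.5459 target 1.5533 tau [ 0.41  0.16 -0.07]
```

View pics/top14.png

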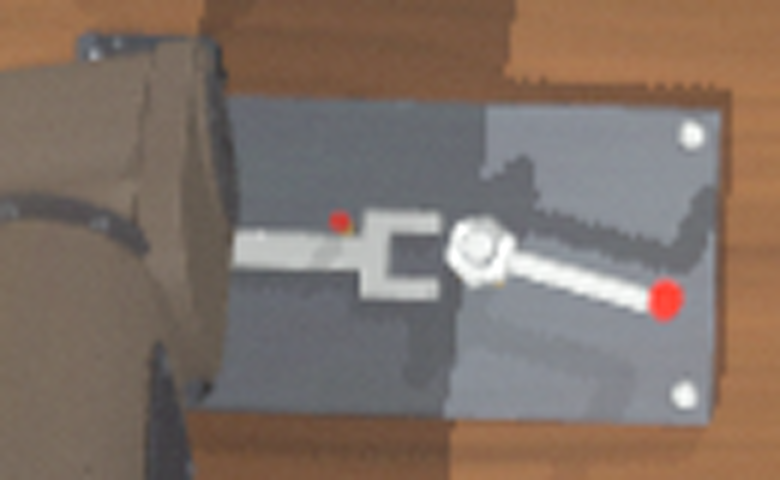

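View pics/side14.png

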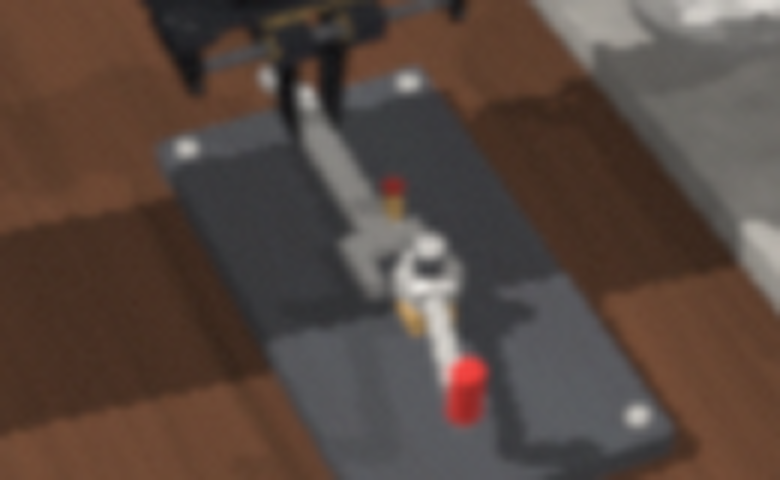

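```bash
python3 -m jog '[[-1,0,0,1.5,0,0,0],[-1,0,0,4,0,0,0],[-1,0,0,5,0,0,0],[-1,0,-2,0,0,0,0.06],[-1,-0.9,-4,0,0,0,0.13],[-1,-0.9,-4,0,0,0,0.13],[-1,-0.9,-4,0,0,0,0.13],[-1,-0.9,-4,0,0,0,0.13],[-1,-0.9,-4,0,0,0,0.13],[-1,-0.9,-4,0,0,0,0.13]]'; python3 -m jog '[[-1,-0.9,-4,0,0,0,0.13],[-1,-0.9,-4,0,0,0,0.13],[-1,-0.9,-4,0,0,0,0.13],[-1,-0.9,-4,0,0,0,0.13],[-1,-0.9,-4,0,0,0,0.13],[-1,-0.6,-2,0,0,0,0.1],[-1,0,0,0,0,0,0],[-1,0,0,0,0,0,0]]'; python3 -c "
from h import *
st()"
```

```text
t: 34.55
tool_pos: [0.5466, -0.1134, 0.128]
eef_rot: [[0.001, 0.683, 0.731], [0.001, 0.731, -0.683], [-1.0, 0.001, 0.0]]
force: [1.0, -0.0, -2.0]
opening: 0.0173
t: 35.55
tool_pos: [0.4959, -0.3314, 0.1275]
eef_rot: [[-0.0, 0.008, 1.0], [0.001, 1.0, -0.008], [-1.0, 0.001, -0.0]]
force: [0.2, 0.6, -1.2]
opening: 0.0173
t 35.55 pos [ 49.59 -33.14  12.75] yaw(y) 1.563 x [-0.     0.001 -1.   ] F [ 0.2  0.6 -1.2] open 0.0173 q [-0.7   0.55  1.72  0.    0.87 -2.26]
```

```bash
python3 -m jog '[[-1,0,0,-5,0,0,0],[-1,0,0,-4,0,0,0],[-1,0,0,-2.4,0,0,0],[-1,0,0,-0.4,0,0,0],[-1,0,0,0,0,0,0]]'; python3 -c "
from h import *
st()
im,K=cam('wrist');cv2.imwrite('pics/w15.png',im)"
```

```text
t: 36.17
tool_pos: [0.4965, -0.3316, 0.0099]
eef_rot: [[0.0, 0.006, 1.0], [0.001, 1.0, -0.006], [-1.0, 0.001, 0.0]]
force: [0.4, 0.1, -1.9]
opening: 0.0173
t 36.17 pos [ 49.65 -33.16   0.99] yaw(y) 1.565 x [ 0.     0.001 -1.   ] F [ 0.4  0.1 -1.9] open 0.0173 q [-0.7   0.72  1.79  0.    0.63 -2.27]
```

View pics/w15.png

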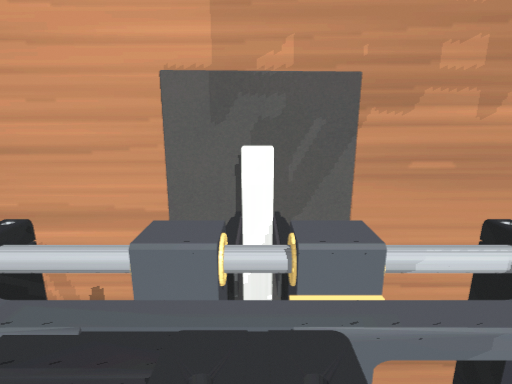

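```bash
python3 -m jog '[[-1,0,0,-0.3,0,0,0],[-1,0,0,-0.15,0,0,0],[-1,0,0,0,0,0,0]]'; python3 -c "
from h import *
st()"; python3 -m jog '[[-0.6,0,0,0,0,0,0],[-0.2,0,0,0,0,0,0],[0,0,0,0,0,0,0],[0,0,0,0,0,0,0],[0,0,0,1,0,0,0],[0,0,0,4,0,0,0],[0,0,0,5,0,0,0],[0,-2,0,5,0,0,0],[0,-3,0,5,0,0,0],[0,0,0,0,0,0,0]]'; python3 - <<'E'
from h import *
st()
for n in("top","side","wrist"):
    im,K=cam(n);cv2.imwrite(f"pics/{n}16.png",im)
E
```

```text
t: 36.6
tool_pos: [0.4961, -0.3321, 0.0052]
eef_rot: [[0.0, 0.006, 1.0], [0.001, 1.0, -0.006], [-1.0, 0.001, 0.0]]
force: [-0.9, 0.7, 3.7]
opening: 0.0171
t 36.60 pos [ 49.61 -33.21   0.52] yaw(y) 1.565 x [ 0.     0.001 -1.   ] F [-0.9  0.7  3.7] open 0.0171 q [-0.7   0.72  1.79  0.    0.62 -2.27]
t: 37.85
tool_pos: [0.4456, -0.3327, 0.209]
eef_rot: [[0.005, 0.007, 1.0], [-0.004, 1.0, -0.007], [-1.0, -0.004, 0.005]]
force: [-1.2, 0.1, -0.2]
opening: 0.0479
t 37.85 pos [ 44.56 -33.27  20.9 ] yaw(y) 1.564 x [ 0.005 -0.004 -1.   ] F [-1.2  0.1 -0.2] open 0.0479 q [-0.76  0.4   1.74  0.    1.   -2.32]
```

View pics/top16.png

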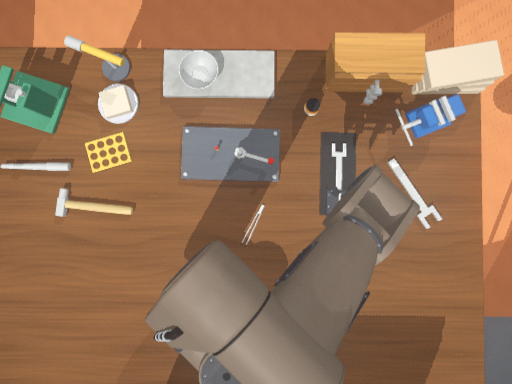

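View pics/side16.png

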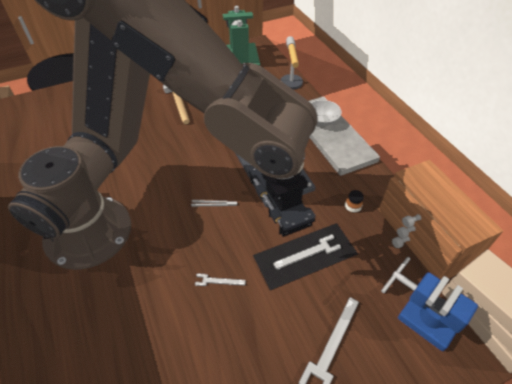

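```bash
python3 -m jog '[[0,1.5,4.1,0,0,0,0],[0,1.5,4.1,0,0,-0.06,0],[0,1.5,4.1,0,0,-0.06,0],[0,1.5,4.1,0,0,-0.06,0],[0,1.5,4.1,-0.6,0,-0.06,0],[0,1.5,4.1,-0.6,0,-0.07,0],[0,1.5,4.1,-0.6,0,-0.07,0],[0,1.5,4.1,-0.6,0,-0.07,0],[0,0,0,0,0,0,0],[0,0,0,0,0,0,0]]';python3 - <<'E'
from h import *
st()
im,K=cam("wrist");cv2.imwrite("pics/w17.png",im)
import pickle;pickle.dump((im,K),open("D.pkl","wb"))
u,v=map(int,proj(K,np.array([.597,-.0139,.035])));print(u,v)
cv2.imwrite("pics/c17.png",cv2.resize(im[v-35:v+35,u-50:u+50],None,fx=8,fy=8,interpolation=cv2.INTER_CUBIC))
E
```

```text
t: 39.25
tool_pos: [0.5659, -0.0039, 0.1798]
eef_rot: [[0.433, 0.004, 0.902], [0.002, 1.0, -0.005], [-0.902, 0.004, 0.433]]
force: [0.1, -0.2, 0.3]
opening: 0.0474
t 39.25 pos [56.59 -0.39 17.98] yaw(y) 1.567 x [ 0.433  0.002 -0.902] F [ 0.1 -0.2  0.3] open 0.0474 q [-0.16  0.33  2.05  0.22  0.33 -1.91]
247 149
```

View pics/c17.png

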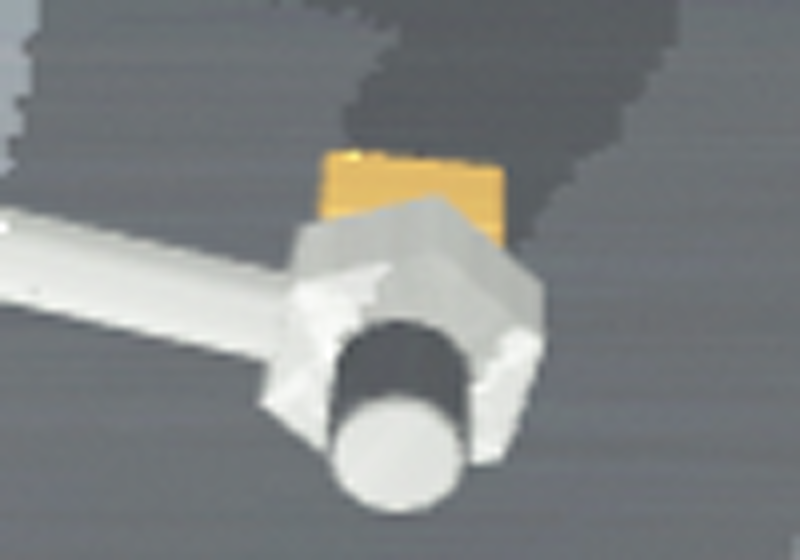

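View pics/w17.png

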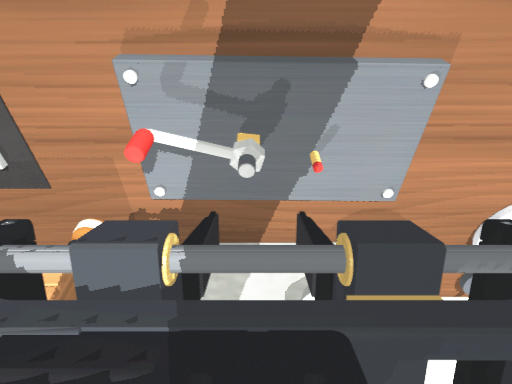

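```bash
python3 - <<'E'
from h import *
import pickle
im,K=pickle.load(open("D.pkl","rb"))
ax=np.array([.597,-.01385]);o=np.array([247-50,149-35])
c=[((x+.5)/8-.5+o[0],(y+.5)/8-.5+o[1]) for x,y in((505,163),(325,152))]
P=[onz(K,u,v,.021)[:2] for u,v in c]
d=P[1]-P[0];e=np.arctan2(d[1],d[0]);print("edge len",np.hypot(*d)*1000,"adjuster",-(e+np.pi/2+.0175))
for p,k in zip(P,(135,-135)):
    q=p-ax;print(q*1000,"a",np.radians(k)-.0175-np.arctan2(q[1],q[0]))
# plate near/far edge slopes for cross-check
for z,(a,b) in((.02,((150,200),(397,200))),):
    A,B=onz(K,*a,z),onz(K,*b,z);print("edge far corners",A,B,"plate ang",-np.arctan2((B-A)[0],(B-A)[1]))
E
```

```text
edge len 24.212694632651033 adjuster 0.057209199682005066
[-10.3759656   13.37909686] a 0.10825357693697057
[-12.18319438 -10.76605805] a 0.044172561389229426
edge far corners [ 0.680761   -0.14092443  0.02      ] [0.68334706 0.17653578 0.02      ] plate ang -0.008145937699744962
```

Nut reads about +0.06 rad, which is the slot's play taken up clockwise while the pin held the spanner. The spanner lies flat on the mat, and the robot touches nothing. Handing in.

```bash
python3 -c "
from cell import r
s=r.sense();print(s['t'],s['force']);print(r.sign_off())"
```

```text
39.3 [ 0.49051795 -0.4817691   0.67428221]
the job is handed in; nothing more can be done
None
```

The job is done and handed in at 39.3 s. The adjusting nut is set and locked, and the spanner is back on its mat.

**What I did:**
- I gripped the middle-sized spanner from the mat and slid it onto the square nut, which stood at about -0.48 rad.
- I turned it clockwise until the handle met the pin, pressing with about 7 N, and let go.
- I swung the lever clockwise with a finger at about 3 N until the locknut bound. I then held 13.8–14.1 N along the swing (about 15 N in all) at the knob for about 0.75 s.
- I drew the spanner off, with at most about 6 N of drag, and laid it flat on the mat.

**Last checks:**
- **Mat:** the camera images show the spanner flat and well inside the mat, along its length and centred across it. The jar, hammer and tweezers look where they were.
- **Adjusting nut:** it reads about +0.06 rad from its edge, with the two corners giving 0.04 and 0.11. That is not exactly 0. It fits the spanner's play, which I estimate at about 0.07 rad, being taken up clockwise by the locknut while the pin held the spanner.
- **Locknut:** I backed the finger off too little, so it still pressed the knob with about 4 N as I lifted it clear. I did not re-test the tightness afterwards.
- **Lever:** it had turned along with the adjusting nut before tightening, so I measured the knob's position again.

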